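# Restock the twine dispenser

## Robot

A 7-joint arm with a two-finger parallel gripper is mounted at the origin on a cart in front of the work surface, level with it; the furniture and walls round the work are solid. World frame = base frame: x ahead of the robot, y to its left, z up, the work surface at z = 0. Lengths are in m, angles in rad, forces in N, time in s.
With the tool pointing down it reaches from about 0.425 to 1.025 m from the base axis. Payload 9.4 kg.
Tool frame: the origin (TCP) lies on the centre line of the jaws, within the pads' length; the fingertips stand 19 mm ahead of it and the grasp point (between the pads) is the TCP; z points along the fingers, y is the line along which they close (so a half turn about z gives the same grasp; the last joint's range is limited). The gripper opens to 93 mm and grips with 3 to 60 N. Pads are 15 mm wide; open, the fingers measure 128 mm over their backs; the gripper's body (75 mm by 188 mm) begins 65 mm behind the grasp point.
Start: joints at [1.096, 0.599, -0.003, 1.599, 0.002, 0.943, -0.08], TCP at [0.281, -0.668, 0.238] pointing down, gripper open.
Joint ranges: [-2.57, 2.57], [-0.35, 1.97], [-1.29, 1.29], [0.11, 2.56], [-1.05, 4.19], [0.11, 1.86], [-2.63, 2.63]. Speed limits (rad/s): [2.22, 2.22, 3.01, 3.01, 3.14, 3.14, 3.14].

## Interface

Orientations are given as a unit quaternion [w, x, y, z].
In Python, from workcell import env, vision gives the robot as it stands.
- The arm moves only by the shell command python3 -m jog 'ROWS'. ROWS is text: rows parted by semicolons, each of 7 numbers parted by spaces: the opening, from 0 (shut) to 1 (fully open), then the shift along the world's x, y, z in mm, then the turn, a rotation vector about the world's x, y, z in degrees. In form: hand dx dy dz ax ay az; .... A call has 1 to 12 rows; each row shifts and turns the commanded pose from where the row before left it; what a row does not reach is not made up. A row lasts 1/12 s, in which the tool goes at most 41.7 mm and 7.16 degrees, less where a joint would pass 70% of its speed; a pose out of reach is approached as far as the arm can. A call is refused whole if a number of a shift passes 41.7 or a number of a turn 7.16, either way. A call with a gripper value outside its range is refused whole. The fingers move at their own pace and stop on an object; the grip force is fixed at half the most. Time passes only in rows, so rows that do not move let the fingers close. It gives the time, the measured TCP pose, the force, the opening and the grip force at its end, in the units of the state.
- env.get_state(): the state, without advancing time (a new reading comes with each control period).
- vision.get_image(name): name is "scene" or "top"; returns the picture (400x640x3 uint8, red, green, blue); there is no depth.
- vision.camera_model(name): a dict with "K" (3x3 intrinsics, pixels), "camera_from_world" (4x4, takes a point from world to camera coordinates). Camera axes: x right, y down, z forward; pixel columns grow to the right and rows downward; lengths in m; the calibration is good to about 2 mm. A picture is of the moment at which its call begins. camera_model takes no time and is no camera call.
- env.hand_in(): hands the job in; it is judged then, once.
Trained networks look in the newest picture that a camera, given by its name, has taken for a name from the list of things; names that differ only in an ending like _2 or _b are one class to them, and where a whole thing is asked for, a point or a joint stands for the part that bears it (a point fixed in the world has none). Each returns a list of dicts, best first, with "p" (0 to 1); they miss things now and then, are a little off and sometimes report something else, mostly with a low value. They report only what shows in the picture. A call takes as long as a camera call. They do not tell look-alikes from the thing itself.
- vision.cut_out(label, camera): "mask" (400x640 bool, what is visible of it) and "extent" ([left, top, right, bottom] in pixels, round what is visible of it).
The state is a dict: "time_s": time; "q": joint angles; "qd": joint speeds; "tau": joint torques, N m; "tcp_pos": TCP position; "eef_rot": TCP orientation; "contact_force": force on the tool from outside, world axes, zero at the start; "wrist_torque": the same for the moment, N m; "width": finger opening in m; "finger_force": force on a finger pad.
Only numpy, scipy, OpenCV 4.12 (cv2) and the standard library are available. Lean on these libraries where they do the work, as an engineer would, in place of code of your own. Each camera call takes 0.05 s, during which the arm holds its last target. There are 200 camera calls.

## Task

Restock the twine dispenser: draw its spindle right out, put all the empty bobbins into the shallow tray, and stand all the full bobbins side by side in the channel between the two drilled end cheeks, bores in line with the cheek holes; with all of them in place, thread the spindle back in from the right-hand end (as the robot faces it) through both cheeks and every full bobbin until its wooden grip block is up against the cheek. Also hang the twine cutter by its eye on the hook of the stand, blade down, and leave the tumbler, the mug and the lemon where they are.

Things in the scene. Friction and masses are not known exactly. Their poses are not given: they have to be found in the camera images.
- dispenser: wooden twine dispenser, fixed. Origin on the worktop under its middle; x across (away from the robot at yaw 0), y along channel and spindle axis (to the robot's left), z up. Base 84x150x20 mm. Channel on the base: floor at z = 20, 50 mm wide between lips 6 mm thick, tops at z = 25. Cheeks at its ends: 60 mm wide, 8 thick, inner faces y = +-63, outer +-71, tops z = 66. Room for 3 bobbins
- hole_right (a point): middle of the round through hole, 16 mm wide, in the -y (right-hand) cheek, on its outer face: x = 0, y = -71, z = 43 mm in the dispenser's frame, level with the bores of bobbins standing in the channel. The spindle goes in here
- hole_left (a point): the same hole in the +y (left-hand) cheek, on its outer face: x = 0, y = +71, z = 43 mm in the dispenser's frame
- spindle: loose spindle, 0.05 kg: flat dark wooden grip block 22 (x) x 46 (y) x 12 (z) mm, steel rod 10 mm in diameter on the same axis out of its +y end. Origin: the block's middle; shoulder at y = +23, rod tip at y = +179 mm. Starts in the dispenser. Flat on the worktop its axis is 6 mm up. Home: origin at y = -94 mm in the dispenser's frame, tip 14 mm out of the far cheek; any roll about its axis
- tray: shallow open wooden tray for the empties, fixed, 120 (x) x 200 (y) mm, walls 5 mm thick and 20 mm high, floor about 5 mm thick. Origin: under its middle, on the worktop; it lies in front of the dispenser's right-hand end
- spindle_tip (a point): the round tip of the spindle's rod, on its axis
- cutter: loose flat twine cutter, 0.04 kg, 139 mm long. Origin: middle of its eye, a steel ring 38 mm outside, hole 26 mm, 7 mm thick (hole axis = own z). Wooden handle 20 mm wide (y), 9 thick (z) from x = 18 to 90, short blunt blade 13 mm wide to x = 120 mm. Balances near x = 50. Starts lying flat, origin 4.5 mm up. Hanging by the eye, its x axis points down
- hook_stand: steel stand for the cutter, fixed: round foot 84 mm across, thin mast 187 mm tall, hook of 7 mm wire along its own -x. Origin: on the worktop under the mast. The arm slopes down from the mast's top to the bend and ends in an upright tip
- hook_bend (a point): lowest part of the hook's wire, where a hung eye comes to rest: 60 mm from the mast along the stand's own -x, wire centre 165 mm above the worktop (axes as the stand)
- hook_tip (a point): top end of the hook's upright tip: 71 mm from the mast along the stand's own -x, 198 mm above the worktop; upright over its last 25 mm, the bend lies 11 mm nearer the mast
- tumbler: clear drinking glass, 81 mm wide, 92 mm tall, stands behind the dispenser; origin under its middle; leave alone
- mug: white and dark green mug, 101 mm tall, stands behind the dispenser; origin under its middle; leave alone
- lemon: lemon, 71 mm long, lies back right; origin at its underside; leave alone
- full_0: full twine bobbin, 0.07 kg (2 or 3 equal ones stand on the worktop, the rest absent): square wooden ends 46x46 mm, wound full of pale twine, 36 mm long along its own y, round bore 18 mm (17 clear) along y. Origin: its middle, 23 mm above what it stands on. Stands on one flat side, bore level; any flat side may be down, either end may lead. Pinch it from above across the 46 mm (its x)
- full_1: another full bobbin, the same in all as full_0 (or absent)
- full_2: another full bobbin, the same in all as full_0 (or absent)
- empty_0: empty bobbin, 0.04 kg (2 or 3 equal ones start on the spindle in the dispenser, the rest absent): ends 46x46 mm, 5 mm thick, 36 mm long along its own y and bore as the full ones, but a bare square drum 34x34 mm, 26 mm long, between the ends. Origin: its middle, 23 mm above what it stands on. Pinch it from above along its x: the fingers meet the drum or the ends
- empty_1: another empty bobbin, the same in all as empty_0 (or absent)
- empty_2: another empty bobbin, the same in all as empty_0 (or absent)
Not all that is in view belongs to the job. What is shaped like the full_1 but purple or turquoise is not meant.

How it is judged:
By the outcome, as a careful person would: the job done as asked, in the order asked, and still so for the second after the job is handed in, with the robot touching nothing.
Of empty_0, empty_1, empty_2 only 2 to 3 are there at a start; the rules pass over those that are not, and their reading is None.
Of full_0, full_1, full_2 only 2 to 3 are there at a start; the rules pass over those that are not, and their reading is None.
At some moment in a run one of full_0, full_1, full_2, spindle may be knocked a few centimetres aside while the robot is not near it.
Once in a run the grip may slacken for a moment while it holds something.
It also fails if it takes over 210 s, if anything falls off the work surface, if the arm or the gripper's body presses on something with over 40 N, if the wrist force passes 120 N, or if a joint passes its speed limit or range.

## Working session

There is one attempt and no reset: what is moved stays moved. The work goes in short steps, Python scripts to look and compute and a shell command to move; the robot and the scene stay as the last step left them, time stands still between calls to the robot, and variables do not carry over. Pictures are saved under pics/ and viewed, at most 15 in all, crops included, and the job is handed in when it is done.

```bash
mkdir -p pics; ls
python3 - <<'E'
from workcell import env, vision
import cv2,numpy as np
for n in("scene","top"):
    im=vision.get_image(n); cv2.imwrite(f"pics/{n}0.png",im[:,:,::-1])
    m=vision.camera_model(n); print(n,np.round(m["K"],1).tolist(),np.round(m["camera_from_world"],4).tolist())
s=env.get_state();print({k:(np.round(v,3).tolist()) for k,v in s.items()})
E
```

```text
pics
scene [[404.6, 0.0, 317.6], [0.0, 404.6, 200.5], [0.0, 0.0, 1.0]] [[-0.517, -0.856, -0.0021, 0.3454], [-0.6696, 0.406, -0.6219, 0.4902], [0.5332, -0.3201, -0.7831, 0.7538], [0.0, 0.0, 0.0, 1.0]]
top [[365.8, 0.0, 322.0], [0.0, 365.8, 203.8], [0.0, 0.0, 1.0]] [[0.1613, -0.9869, 0.0004, -0.0518], [-0.965, -0.1579, -0.2094, 0.6345], [0.2067, 0.0333, -0.9778, 0.8581], [0.0, 0.0, 0.0, 1.0]]
{'time_s': 0.1, 'q': [1.096, 0.6, -0.003, 1.6, 0.002, 0.943, -0.08], 'qd': [-0.001, -0.002, -0.0, -0.001, 0.001, 0.0, -0.002], 'tau': [0.004, -76.655, 1.502, -25.294, -0.052, 0.014, 0.0], 'tcp_pos': [0.281, -0.668, 0.237], 'eef_rot': [-0.001, 0.98, 0.198, -0.0], 'contact_force': [-1.242, 0.004, 0.378], 'wrist_torque': [0.004, 0.013, 0.019], 'finger_force': 0.0, 'width': 0.093}
```

View pics/scene0.png

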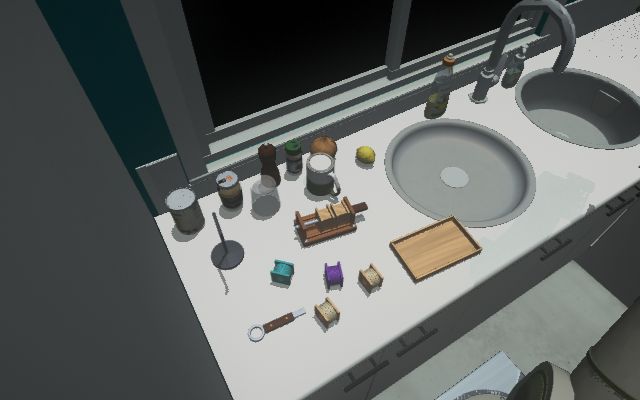

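View pics/top0.png

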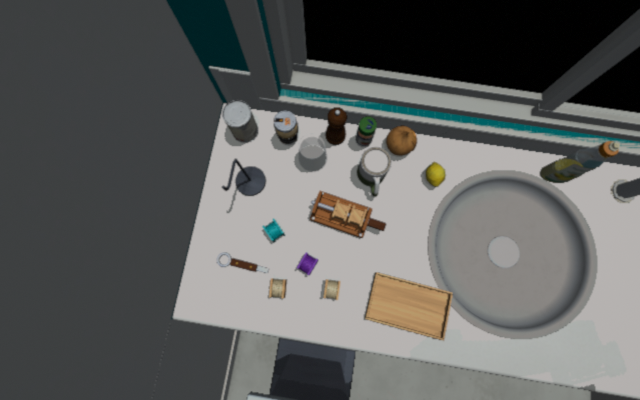

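The scene shows the dispenser at about (330,220), two full bobbins at (327,312) and (371,277), and the cutter at (277,324). The hook stand is at (227,250) and the tray at (436,247). Purple and turquoise look-alikes are also in view. In the top picture there appear to be two empties, at (341,211) and (357,217).

```bash
cat > h.py <<'E'
from workcell import env, vision
import cv2,numpy as np,itertools
from scipy.optimize import minimize
CM={n:vision.camera_model(n) for n in("scene","top")}
def proj(n,P):
    m=CM[n];P=np.atleast_2d(P);T=np.array(m["camera_from_world"]);c=P@T[:3,:3].T+T[:3,3]
    q=c@np.array(m["K"]).T;return q[:,:2]/q[:,2:]
def back(n,uv,z):
    m=CM[n];T=np.array(m["camera_from_world"]);R=T[:3,:3];o=-R.T@T[:3,3]
    d=R.T@np.linalg.inv(m["K"])@np.array([uv[0],uv[1],1.]);return o+d*(z-o[2])/d[2]
def box(x0,x1,y0,y1,z0,z1): return np.array(list(itertools.product((x0,x1),(y0,y1),(z0,z1))))/1000
def cyl(y0,y1,r,z): 
    a=np.linspace(0,6.28,13);return np.array([[r*np.cos(t),y,z+r*np.sin(t)] for y in(y0,y1) for t in a])/1000
M={"dispenser":[box(-42,42,-75,75,0,20),box(-31,-25,-63,63,20,25),box(25,31,-63,63,20,25),box(-30,30,-71,-63,20,66),box(-30,30,63,71,20,66)],
"tray":[box(-60,60,-100,100,0,20)],
"full":[box(-23,23,-18,-13,0,46),box(-23,23,13,18,0,46),box(-21,21,-13,13,2,44)],
"empty":[box(-23,23,-18,-13,0,46),box(-23,23,13,18,0,46),box(-17,17,-13,13,6,40)],
"spindle":[box(-11,11,-23,23,-6,6),cyl(23,179,5,0)],
"cutter":[np.array([[19*np.cos(t),19*np.sin(t),z] for t in np.linspace(0,6.28,20) for z in(1,8)])/1000,box(18,90,-10,10,0,9),box(90,120,-6.5,6.5,2,7)]}
S=4
def pts(parts,p,z=0):
    c,s=np.cos(p[2]),np.sin(p[2]);R=np.array([[c,-s,0],[s,c,0],[0,0,1]])
    return [b@R.T+[p[0],p[1],z] for b in parts]
def sil(n,parts,p,z=0):
    im=np.zeros((400*S,640*S),np.uint8)
    for b in pts(parts,p,z): cv2.fillConvexPoly(im,cv2.convexHull(np.round((proj(n,b)+.5)*S).astype(np.int32)),255)
    return cv2.resize(im,(640,400),interpolation=cv2.INTER_AREA)/255.
def fit(parts,masks,p0,z=0,ign={}):
    def cost(p):
        t=0
        for n,m in masks.items():
            s=sil(n,parts,p,z);k=1-ign.get(n,0)*1.0; a=(np.minimum(s,m)*k).sum();b=(np.maximum(s,m)*k).sum();t+=1-a/b
        return t/len(masks)
    best=None
    for dy in (0,):
        d=np.array([[0,0,0],[.008,0,0],[0,.008,0],[0,0,.15]])+p0
        r=minimize(cost,p0,method="Nelder-Mead",options=dict(initial_simplex=d,maxiter=150,xatol=1e-4,fatol=1e-4))
        if best is None or r.fun<best.fun:best=r
    return best.x,best.fun
def look(*names):
    out={}
    for n in names: vision.get_image(n)
    return out
def cuts(label,n): return [c for c in vision.cut_out(label,n)]
def cen(m): v,u=np.nonzero(m);return np.array([u.mean(),v.mean()])
E
python3 - <<'E'
from h import *
import pickle
D={}
for n in("scene","top"): cv2.imwrite(f"pics/{n}_now.png",vision.get_image(n)[:,:,::-1])
for l in("dispenser","tray","full_0","empty_0","spindle","cutter","hook_stand","lemon","tumbler","mug"):
    for n in("scene","top"):
        c=vision.cut_out(l,n);D[l,n]=c
        print(l,n,[(round(float(x["p"]),2),[int(e) for e in x["extent"]],np.round(back(n,cen(x["mask"]),.02)[:2],3).tolist(),int(x["mask"].sum())) for x in c])
pickle.dump(D,open("d0.pkl","wb"))
E
```

```text
dispenser scene [(0.69, [293, 198, 355, 245], [0.615, 0.013], 1088)]
dispenser top [(0.83, [310, 190, 372, 233], [0.625, 0.006], 1258)]
tray scene [(0.6, [387, 211, 479, 279], [0.418, -0.194], 3415)]
tray top [(0.6, [363, 272, 452, 342], [0.422, -0.205], 3968), (0.38, [357, 147, 392, 197], [0.767, -0.071], 1132)]
full_0 scene [(0.91, [316, 295, 341, 329], [0.413, 0.129], 473), (0.78, [324, 261, 341, 286], [0.485, 0.065], 337), (0.68, [362, 266, 382, 293], [0.432, -0.006], 414), (0.66, [273, 260, 293, 283], [0.557, 0.167], 380)]
full_0 top [(0.81, [322, 279, 341, 301], [0.432, -0.008], 270), (0.78, [299, 252, 316, 275], [0.484, 0.064], 257), (0.71, [263, 221, 284, 241], [0.554, 0.166], 245), (0.64, [270, 276, 286, 296], [0.413, 0.128], 280)]
empty_0 scene [(0.64, [316, 206, 335, 226], [0.639, -0.005], 289), (0.58, [332, 199, 349, 226], [0.634, -0.051], 286), (0.28, [246, 172, 281, 219], [0.794, 0.098], 1072)]
empty_0 top [(0.6, [345, 207, 366, 228], [0.625, -0.044], 262), (0.58, [332, 199, 352, 221], [0.634, 0.0], 213)]
spindle scene [(0.53, [294, 195, 359, 245], [0.617, 0.011], 1230)
[... 169 characters left out ...]
 0.244], 462)]
cutter top [(0.83, [215, 251, 271, 273], [0.456, 0.232], 405)]
hook_stand scene [(0.77, [211, 210, 241, 272], [0.679, 0.262], 828)]
hook_stand top [(0.62, [222, 159, 269, 197], [0.68, 0.262], 827)]
lemon scene [(0.53, [354, 146, 371, 165], [0.779, -0.235], 250)]
lemon top [(0.59, [422, 162, 443, 184], [0.776, -0.238], 381)]
tumbler scene [(0.73, [248, 171, 281, 217], [0.794, 0.098], 1015)]
tumbler top [(0.66, [299, 134, 327, 173], [0.783, 0.102], 901)]
mug scene [(0.91, [307, 153, 340, 197], [0.779, -0.078], 1153), (0.39, [297, 194, 358, 248], [0.616, 0.011], 1163), (0.16, [294, 200, 365, 227], [0.632, -0.053], 187)]
mug top [(0.98, [356, 147, 393, 196], [0.766, -0.07], 1114)]
```

Run:
```python
from h import *
import pickle
D=pickle.load(open("d0.pkl","rb"))
def m(l,n,i): return D[l,n][i]["mask"].astype(float)
def best(parts,masks,p0,yaws,z=0):
    r=[fit(parts,masks,np.array([*p0,y]),z) for y in yaws];r.sort(key=lambda t:t[1]);return [(np.round(a,4).tolist(),round(b,3)) for a,b in r[:3]]
u={n:np.clip(m("dispenser",n,0)+m("empty_0",n,0)+m("empty_0",n,1),0,1) for n in("scene","top")}
E3=M["dispenser"]
print("disp",best(E3,u,(.625,.008),(-.3,0,.3)))
print("tray",best(M["tray"],{n:m("tray",n,0) for n in u},(.42,-.2),(-.3,0,.3)))
ys=np.arange(-1.4,1.6,.4)
print("fA",best(M["full"],{"scene":m("full_0","scene",0),"top":m("full_0","top",3)},(.408,.127),ys))
print("fB",best(M["full"],{"scene":m("full_0","scene",2),"top":m("full_0","top",0)},(.43,-.008),ys))
print("cut",best(M["cutter"],{n:m("cutter",n,0) for n in u},(.47,.27),(-1.9,-1.57,-1.2)))
im={n:cv2.imread(f"pics/{n}_now.png") for n in u}
def cr(n,x,y,w=64,h=48): return cv2.resize(im[n][y:y+h,x:x+w],(400,300),interpolation=cv2.INTER_CUBIC)
o=np.vstack([np.hstack([cr("top",310,187,80,60),cr("scene",290,190,88,66)]),np.hstack([cr("top",262,268,90,68),cr("top",205,150,80,60)])])
cv2.imwrite("pics/c1.png",o)
```

```text
disp [([0.6295, -0.0005, -0.1736], np.float64(0.109)), ([0.6292, -0.0003, -0.178], np.float64(0.109)), ([0.6294, 0.0003, -0.1679], np.float64(0.11))]
tray [([0.4239, -0.2046, -0.1016], np.float64(0.036)), ([0.4237, -0.2052, -0.1027], np.float64(0.036)), ([0.4239, -0.2047, -0.1025], np.float64(0.036))]
fA [([0.4132, 0.1293, 0.0965], np.float64(0.116)), ([0.4137, 0.1291, 0.0869], np.float64(0.117)), ([0.4131, 0.1292, 0.1082], np.float64(0.118))]
fB [([0.4322, -0.0057, -0.0226], np.float64(0.137)), ([0.4326, -0.0054, -0.0406], np.float64(0.139)), ([0.4325, -0.0058, 0.035], np.float64(0.139))]
cut [([0.4613, 0.2852, -1.6611], np.float64(0.269)), ([0.4614, 0.2845, -1.6607], np.float64(0.27)), ([0.4613, 0.2853, -1.6581], np.float64(0.272))]
```

View pics/c1.png

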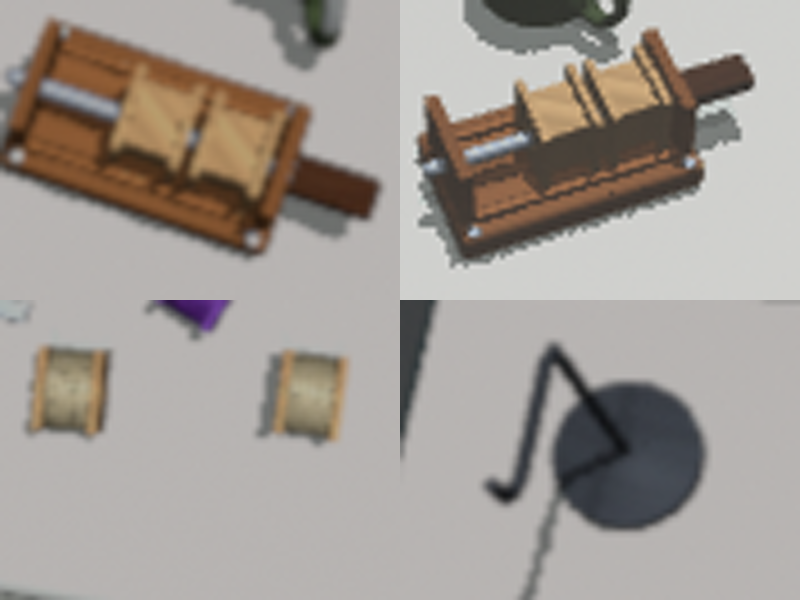

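The crops show two empties, towards the right half of the spindle, and the grip block to the right of the right-hand cheek. The full bobbins look aligned close to world y. The hook runs from the mast top at top-camera pixel (235,159) to the bend at (227,189) and the tip at (223,187). The fits are plausible, so I'm moving to the grip block.

```bash
python3 -m jog '0.6 16.6 28.75 -4 0 0 2.9;0.6 16.6 28.75 -4 0 0 2.9;0.6 16.6 28.75 -4 0 0 2.9;0.6 16.6 28.75 -4 0 0 2.9;0.6 16.6 28.75 -4 0 0 2.9;0.6 16.6 28.75 -4 0 0 2.9;0.6 16.6 28.75 -4 0 0 2.9;0.6 16.6 28.75 -4 0 0 2.9;0.6 16.6 28.75 -4 0 0 2.9;0.6 16.6 28.75 -4 0 0 2.9' && python3 -m jog '0.6 16.6 28.75 -4 0 0 2.9;0.6 16.6 28.75 -4 0 0 2.9;0.6 16.6 28.75 -4 0 0 2.9;0.6 16.6 28.75 -4 0 0 2.9;0.6 16.6 28.75 -4 0 0 2.9;0.6 16.6 28.75 -4 0 0 2.9;0.6 16.6 28.75 -4 0 0 2.9;0.6 16.6 28.75 -4 0 0 2.9;0.6 16.6 28.75 -4 0 0 2.9;0.6 16.6 28.75 -4 0 0 2.9;0.6 0 0 0 0 0 0;0.6 0 0 0 0 0 0'
cat >> h.py <<'E'
def st():
    s=env.get_state();w,x,y,z=s["eef_rot"]
    ty=np.array([2*(x*y-w*z),1-2*(x*x+z*z),2*(y*z+w*x)]);tz=np.array([2*(x*z+w*y),2*(y*z-w*x),1-2*(x*x+y*y)])
    a=np.degrees(np.arctan2(ty[1],ty[0]));a=(a+90)%180-90
    print("t",round(s["time_s"],2),"tcp",np.round(np.array(s["tcp_pos"])*1000,1).tolist(),"tooly",round(a,1),"tz",np.round(tz,3).tolist(),"F",np.round(s["contact_force"],1).tolist(),"w",round(s["width"]*1000,1),"ff",round(s["finger_force"],1),"q",np.round(s["q"],2).tolist())
E
python3 - <<'E'
from h import *
st()
b=back("top",(226.6,189.4),.165);t=back("top",(222.6,187),.198);f=back("top",(250.6,180),0);mt=back("top",(235.4,159.4),.187)
print("bend",b,"tip",t,"foot",f,"masttop",mt)
c=CM["scene"]
for k in("scene","top"): print(k,"eye proj",proj(k,[.4613,.2852,.0045]),"base",proj(k,f))
import pickle
D=pickle.load(open("d0.pkl","rb"))
# dispenser spindle block mask
R=np.array([np.cos(-.1736),np.sin(-.1736)]);
m=D["spindle","top"][0]["mask"];v,u=np.nonzero(m)
for x in range(370,390,3):
    k=v[u==x]; 
    if len(k): print(x,k.min(),k.max(),np.round(back("top",(x,k.min()-.5),.046)*1000)[:2],np.round(back("top",(x,k.max()+.5),.046)*1000)[:2])
E
```

```text
time_s: 2.03
tcp_pos: [0.4475, -0.3796, 0.1977]
eef_rot: [0.0, 0.899, 0.438, 0.0]
contact_force: [-0.7, -0.3, -0.2]
width: 0.056
finger_force: 0.0
time_s: 3.03
tcp_pos: [0.6136, -0.091, 0.1573]
eef_rot: [-0.0, 0.76, 0.649, 0.0]
contact_force: [-0.6, -0.4, 0.3]
width: 0.0558
finger_force: 0.0
t 3.03 tcp [613.6, -91.0, 157.3] tooly -9.0 tz [0.0, 0.001, -1.0] F [-0.6, -0.4, 0.3] w 55.8 ff 0.0 q [0.24, 0.58, -0.27, 1.91, 0.23, 0.68, -0.33]
bend [0.61187482 0.26755844 0.165     ] tip [0.60886079 0.26724019 0.198     ] foot [0.68314279 0.25858433 0.        ] masttop [0.67865523 0.25626007 0.187     ]
scene eye proj [[256.25154426 332.10887915]] base [[228.05451899 254.35489151]]
top eye proj [[223.24132042 258.50691744]] base [[250.6 180. ]]
370 218 226 [623. -75.] [600. -79.]
373 218 227 [625. -83.] [599. -86.]
376 219 228 [623. -91.] [598. -94.]
379 220 229 [622. -99.] [ 596. -102.]
382 221 229 [ 621. -107.] [ 598. -110.]
385 222 227 [ 619. -115.] [ 604. -117.]
```

```bash
python3 -m jog '0.6 -1.5 -5 -35 0 0 -0.9;0.6 0 0 -35 0 0 0;0.6 0 0 -30 0 0 0;0.6 0 0 -14 0 0 0;0.6 0 0 0 0 0 0;0 0 0 0 0 0 0;0 0 0 0 0 0 0;0 0 0 0 0 0 0;0 0 0 0 0 0 0;0 0 0 0 0 0 0'; python3 -c "from h import *;st()"
```

```text
time_s: 3.87
tcp_pos: [0.6119, -0.0987, 0.0448]
eef_rot: [0.001, 0.767, 0.642, 0.001]
contact_force: [-0.4, 0.4, 0.5]
width: 0.0273
finger_force: 0.1
t 3.87 tcp [611.9, -98.7, 44.8] tooly -10.1 tz [0.002, -0.0, -1.0] F [-0.4, 0.4, 0.5] w 27.3 ff 0.1 q [0.2, 0.73, -0.19, 1.97, 0.3, 0.46, -0.39]
```

```bash
python3 -m jog '0 0 0 0 0 0 0;0 0 0 0 0 0 0;0 0 0 0 0 0 0' && python3 -m jog '0 -1.8 -10 0 0 0 0;0 -2.6 -15 0 0 0 0;0 -2.6 -15 0 0 0 0;0 -2.6 -15 0 0 0 0' && python3 -m jog '0 -2.6 -15 0 0 0 0;0 -2.6 -15 0 0 0 0;0 -2.6 -15 0 0 0 0;0 -2.6 -15 0 0 0 0;0 -2.6 -15 0 0 0 0;0 -2.6 -15 0 0 0 0;0 -2.6 -15 0 0 0 0;0 -2.6 -15 0 0 0 0;0 -2.6 -15 0 0 0 0'
python3 - <<'E'
from h import *
st()
a=vision.get_image("top");b=vision.get_image("scene")
cv2.imwrite("pics/p2.png",np.vstack([cv2.resize(a[160:310,290:490],(800,600))[:300],cv2.resize(b[150:290,280:480],(800,560))[:300]])[:,:,::-1])
E
```

```text
time_s: 4.12
tcp_pos: [0.6114, -0.0985, 0.0441]
eef_rot: [0.0, 0.767, 0.642, 0.0]
contact_force: [-1.8, -0.6, 4.8]
width: 0.0216
finger_force: 29.8
time_s: 4.45
tcp_pos: [0.6016, -0.1543, 0.0434]
eef_rot: [0.0, 0.766, 0.642, 0.0]
contact_force: [0.6, 1.5, 0.6]
width: 0.022
finger_force: 29.8
time_s: 5.2
tcp_pos: [0.5777, -0.29, 0.0433]
eef_rot: [-0.0, 0.767, 0.642, -0.0]
contact_force: [-1.1, -0.9, -0.2]
width: 0.0221
finger_force: 29.8
t 5.2 tcp [577.7, -290.0, 43.3] tooly -10.1 tz [-0.0, -0.0, -1.0] F [-1.1, -0.9, -0.2] w 22.1 ff 29.8 q [0.53, 0.76, -0.24, 1.9, 0.34, 0.52, -0.12]
```

View pics/p2.png

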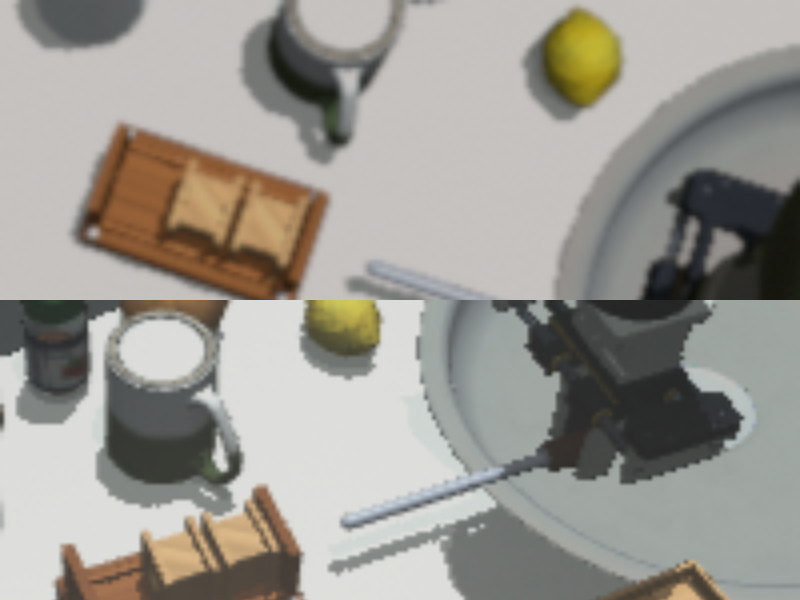

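The picture shows the spindle fully out, with its tip clear of the right-hand cheek and both empties still in the channel. I'll lay the spindle in front of the dispenser, clear of the sink.

```bash
python3 -m jog '0 -12 0 0 0 0 2.5;0 -12 0 0 0 0 2.5;0 -12 10 0 0 0 2.5;0 -11.7 20 0 0 0 2.5;0 0 26 0 0 0 0;0 0 26 0 0 0 0;0 0 24 -8 0 0 0;0 0 0 -8 0 0 0;0 0 0 -6 0 0 0;0 0 0 0 0 0 0' && python3 -m jog '0 0 0 0 0 0 0;0.4 0 0 0 0 0 0;0.4 0 0 0 0 0 0;0.4 0 0 0 0 0 0;0.4 0 0 0 0 0 0;0.4 0 0 0 0 0 0;0.4 0 0 30 0 0 0;0.4 0 0 35 0 0 0;0.4 0 0 35 0 0 0'; python3 -c "from h import *;st()"
```

```text
time_s: 6.13
tcp_pos: [0.5302, -0.1821, 0.0205]
eef_rot: [-0.001, 0.707, 0.707, -0.001]
contact_force: [0.1, -0.0, -0.1]
width: 0.0217
finger_force: 29.8
time_s: 6.88
tcp_pos: [0.53, -0.1821, 0.1223]
eef_rot: [-0.001, 0.708, 0.707, -0.0]
contact_force: [0.7, -0.3, -0.4]
width: 0.0371
finger_force: 0.0
t 6.88 tcp [530.0, -182.1, 122.3] tooly -0.1 tz [-0.002, 0.001, -1.0] F [0.7, -0.3, -0.4] w 37.1 ff 0.0 q [0.45, 0.58, -0.32, 2.06, 0.34, 0.55, -0.11]
```

Run:
```python
from h import *
from scipy.optimize import minimize_scalar
ax=np.array([.1727,.985]);o=np.array([.6295,-.0005])
for n in("scene","top"):
    im=vision.get_image(n);cv2.imwrite(f"pics/{n}_3.png",im[:,:,::-1])
    for c in vision.cut_out("empty_0",n)[:3]:
        m=c["mask"].astype(float);r=[]
        for y in np.arange(-.05,.05,.001):
            s=sil(n,M["empty"],[*(o+ax*y),-.1736],.02);r.append((np.minimum(s,m).sum()/np.maximum(s,m).sum(),y))
        p,f=fit(M["empty"],{n:m},np.array([*(o+ax*max(r)[1]),-.1736]),.02)
        print(n,round(float(c["p"]),2),np.round(max(r),3),np.round(p,4),round(f,3))
    for c in vision.cut_out("spindle",n)[:2]: print("sp",n,round(float(c["p"]),2),c["extent"],np.round(back(n,cen(c["mask"]),.008),3))
```

```text
scene 0.63 [ 0.82  -0.039] [ 0.6226 -0.0396 -0.1971] 0.174
scene 0.53 [0.914 0.004] [ 0.6293  0.0037 -0.1829] 0.076
sp scene 0.73 [346.6, 217.4, 407.8, 253.7] [ 0.529 -0.109  0.008]
top 0.64 [0.832 0.   ] [ 6.288e-01 -2.000e-04 -1.674e-01] 0.155
top 0.52 [ 0.817 -0.042] [ 0.6192 -0.0412 -0.1843] 0.134
sp top 0.54 [337.2, 252.8, 410.9, 265.9] [ 0.53  -0.123  0.008]
```

```bash
python3 -m jog '0.65 16.6 30.6 0 0 0 -1.7;0.65 16.6 30.6 0 0 0 -1.7;0.65 16.6 30.6 0 0 0 -1.7;0.65 16.6 30.6 0 0 0 -1.7;0.65 16.6 30.6 0 0 0 -1.7;0.65 16.6 30.6 0 0 0 -1.7;0.65 0 0 -25 0 0 0;0.65 0 0 -30 0 0 0;0.65 0 0 -19 0 0 0;0 0 0 0 0 0 0;0 0 0 0 0 0 0;0 0 0 0 0 0 0' && python3 -m jog '0 0 0 0 0 0 0;0 0 0 0 0 0 0;0 0 0 0 0 0 0;0 0 0 0 0 0 0;0 0 0 0 0 0 0'; python3 -c "from h import *;st()"
```

```text
time_s: 8.18
tcp_pos: [0.6295, 0.0013, 0.0461]
eef_rot: [-0.001, 0.768, 0.641, -0.001]
contact_force: [-0.3, 0.2, 0.9]
width: 0.0453
finger_force: 0.0
time_s: 8.6
tcp_pos: [0.6293, 0.0011, 0.0475]
eef_rot: [-0.0, 0.768, 0.641, -0.001]
contact_force: [-3.0, 1.2, -1.2]
width: 0.0337
finger_force: 30.0
t 8.6 tcp [629.3, 1.1, 47.5] tooly -10.3 tz [-0.002, -0.0, -1.0] F [-3.0, 1.2, -1.2] w 33.7 ff 30.0 q [0.04, 0.74, -0.2, 1.94, 0.29, 0.49, -0.55]
```

```bash
python3 -m jog '0 0 0 20 0 0 0;0 0 0 35 0 0 0;0 0 0 25 0 0 0;0 -22.7 -27.9 0 0 0 0;0 -22.7 -27.9 0 0 0 0;0 -22.7 -27.9 0 0 0 0;0 -22.7 -27.9 0 0 0 0;0 -22.7 -27.9 0 0 0 0;0 -22.7 -27.9 0 0 0 0;0 -22.7 -27.9 0 0 0 0;0 -22.7 -27.9 0 0 0 0;0 -22.7 -27.9 0 0 0 0'; python3 -m jog '0 0 0 0 0 0 0;0 0 0 -35 0 0 0;0 0 0 -35 0 0 0;0 0 0 -15 0 0 0;0 0 0 -8 0 0 0;0 0 0 0 0 0 0'; python3 -c "from h import *;st()"
```

```text
time_s: 9.6
tcp_pos: [0.4256, -0.2515, 0.1282]
eef_rot: [0.001, 0.768, 0.641, 0.0]
contact_force: [-0.0, -0.8, -0.4]
width: 0.0336
finger_force: 30.0
time_s: 10.1
tcp_pos: [0.4262, -0.2497, 0.0336]
eef_rot: [-0.0, 0.768, 0.641, -0.0]
contact_force: [0.8, -0.3, 0.2]
width: 0.0339
finger_force: 30.0
t 10.1 tcp [426.2, -249.7, 33.6] tooly -10.3 tz [-0.001, 0.0, -1.0] F [0.8, -0.3, 0.2] w 33.9 ff 30.0 q [0.52, 0.68, -0.15, 2.26, 0.42, 0.23, -0.19]
```

```bash
python3 -m jog '0.55 0 0 0 0 0 0;0.55 0 0 0 0 0 0;0.55 0 0 0 0 0 0;0.55 0 0 10 0 0 0;0.55 0 0 40 0 0 0;0.65 0 0 40 0 0 0' && python3 -m jog '0.65 24.6 26.1 0 0 0 0;0.65 24.6 26.1 0 0 0 0;0.65 24.6 26.1 0 0 0 0;0.65 24.6 26.1 0 0 0 0;0.65 24.6 26.1 0 0 0 0;0.65 24.6 26.1 0 0 0 0;0.65 24.6 26.1 0 0 0 0;0.65 24.6 26.1 0 0 0 0;0.65 0 0 -25 0 0 0;0.65 0 0 -35 0 0 0;0.65 0 0 -16 0 0 0;0.65 0 0 0 0 0 0' && python3 -m jog '0 0 0 0 0 0 0;0 0 0 0 0 0 0;0 0 0 0 0 0 0;0 0 0 0 0 0 0;0 0 0 0 0 0 0;0 0 0 0 0 0 0;0 0 0 0 0 0 0;0 0 0 0 0 0 0' ; python3 -c "from h import *;st()"
```

```text
time_s: 10.6
tcp_pos: [0.4252, -0.2493, 0.1254]
eef_rot: [-0.001, 0.768, 0.641, -0.001]
contact_force: [0.4, -1.1, 0.2]
width: 0.0546
finger_force: 0.0
time_s: 11.6
tcp_pos: [0.621, -0.0409, 0.0463]
eef_rot: [-0.001, 0.768, 0.641, -0.002]
contact_force: [-0.6, -0.5, -0.2]
width: 0.0604
finger_force: 0.0
time_s: 12.27
tcp_pos: [0.6216, -0.0411, 0.0499]
eef_rot: [-0.0, 0.768, 0.641, -0.001]
contact_force: [-5.0, 1.5, 8.4]
width: 0.0339
finger_force: 30.0
t 12.27 tcp [621.6, -41.1, 49.9] tooly -10.3 tz [-0.001, -0.0, -1.0] F [-5.0, 1.5, 8.4] w 33.9 ff 30.0 q [0.12, 0.73, -0.22, 1.96, 0.32, 0.49, -0.51]
```

```bash
python3 -m jog '0 0 0 15 0 0 0;0 0 0 35 0 0 0;0 0 0 30 0 0 0;0 -27.6 -17 0 0 0 0;0 -27.6 -17 0 0 0 0;0 -27.6 -17 0 0 0 0;0 -27.6 -17 0 0 0 0;0 -27.6 -17 0 0 0 0;0 -27.6 -17 0 0 0 0;0 -27.6 -17 0 0 0 0;0 0 0 0 0 0 0' && python3 -m jog '0 0 0 -35 0 0 0;0 0 0 -35 0 0 0;0 0 0 -15 0 0 0;0 0 0 -7 0 0 0;0 0 0 0 0 0 0'; python3 -c "from h import *;st()"; python3 -m jog '0.55 0 0 0 0 0 0;0.55 0 0 0 0 0 0;0.55 0 0 0 0 0 0;0.55 0 0 10 0 0 0;0.55 0 0 40 0 0 0;0.65 0 0 40 0 0 0'
python3 - <<'E'
from h import *
st()
for n in("scene","top"):
    im=vision.get_image(n);cv2.imwrite(f"pics/{n}_4.png",im[:,:,::-1])
    for l in("empty_0","full_0"):
        for c in vision.cut_out(l,n)[:5]: print(l,n,round(float(c["p"]),2),np.round(back(n,cen(c["mask"]),.023),3),int(c["mask"].sum()),np.round(im[c["mask"]].mean(0)))
E
```

```text
time_s: 13.18
tcp_pos: [0.4233, -0.1633, 0.1291]
eef_rot: [-0.001, 0.769, 0.639, -0.002]
contact_force: [-0.6, 0.8, -1.3]
width: 0.0336
finger_force: 30.0
time_s: 13.6
tcp_pos: [0.4295, -0.1599, 0.0359]
eef_rot: [-0.0, 0.768, 0.641, -0.001]
contact_force: [0.2, 0.1, 0.2]
width: 0.034
finger_force: 30.0
t 13.6 tcp [429.5, -159.9, 35.9] tooly -10.3 tz [-0.001, -0.0, -1.0] F [0.2, 0.1, 0.2] w 34.0 ff 30.0 q [0.31, 0.66, -0.11, 2.34, 0.44, 0.16, -0.39]
time_s: 14.1
tcp_pos: [0.4286, -0.1597, 0.1274]
eef_rot: [-0.001, 0.768, 0.641, -0.001]
contact_force: [1.1, -1.4, -0.0]
width: 0.0543
finger_force: 0.0
t 14.1 tcp [428.6, -159.7, 127.4] tooly -10.3 tz [-0.003, 0.0, -1.0] F [1.1, -1.4, -0.0] w 54.3 ff 0.0 q [0.45, 0.48, -0.3, 2.28, 0.35, 0.42, -0.32]
empty_0 scene 0.9 [ 0.433 -0.161  0.023] 421 [104.  89.  71.]
full_0 scene 0.91 [0.412 0.13  0.023] 440 [157. 146. 123.]
full_0 scene 0.82 [0.485 0.066 0.023] 365 [110.  85. 139.]
full_0 scene 0.81 [0.556 0.169 0.023] 419 [ 76. 126. 128.]
full_0 scene 0.69 [ 0.432 -0.003  0.023] 457 [145. 134. 113.]
empty_0 top 0.5 [ 0.434 -0.153  0.023] 188 [93. 73. 50.]
empty_0 top 0.42 [0.678 0.262 0.023] 858 [70. 73. 79.]
full_0 top 0.85 [ 0.433 -0.008  0.023] 274 [163. 148. 120.]
full_0 top 0.81 [0.485 0.064 0.023] 261 [ 98.  58. 134.]
full_0 top 0.77 [0.555 0.166 0.023] 246 [ 37. 130. 134.]
full_0 top 0.62 [0.412 0.127 0.023] 290 [152. 137. 110.]
```

View pics/scene_4.png

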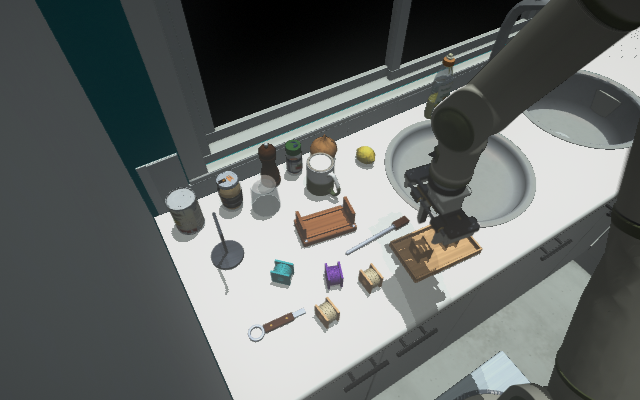

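The scene picture shows one empty in the tray at (420,245); the other is hidden behind the gripper. The spindle lies at (347,250)–(405,220) and the channel is empty. Next is full B.

```bash
python3 -m jog '0.75 0.7 30.8 0 0 0 1.8;0.75 0.7 30.8 0 0 0 1.8;0.75 0.7 30.8 0 0 0 1.8;0.75 0.7 30.8 0 0 0 1.8;0.75 0.7 30.8 0 0 0 1.8;0.75 0 0 0 0 0 0;0.75 0 0 -35 0 0 0;0.75 0 0 -35 0 0 0;0.75 0 0 -18 0 0 0;0.75 0 0 -9 0 0 0;0.75 0 0 0 0 0 0' && python3 -m jog '0 0 0 0 0 0 0;0 0 0 0 0 0 0;0 0 0 0 0 0 0;0 0 0 0 0 0 0;0 0 0 0 0 0 0;0 0 0 0 0 0 0;0 0 0 0 0 0 0' ; python3 -c "from h import *;st()"
```

```text
time_s: 15.32
tcp_pos: [0.4314, -0.0065, 0.0299]
eef_rot: [-0.001, 0.715, 0.7, -0.003]
contact_force: [0.4, -0.7, -0.4]
width: 0.0696
finger_force: 0.0
time_s: 15.9
tcp_pos: [0.4332, -0.0065, 0.0331]
eef_rot: [0.001, 0.715, 0.699, -0.0]
contact_force: [-1.6, 0.6, 7.2]
width: 0.0459
finger_force: 30.0
t 15.9 tcp [433.2, -6.5, 33.1] tooly -1.3 tz [0.001, -0.001, -1.0] F [-1.6, 0.6, 7.2] w 45.9 ff 30.0 q [-0.04, 0.66, -0.11, 2.4, 0.71, 0.11, -0.86]
```

```bash
python3 -m jog '0 0 0 20 0 0 0;0 0 0 35 0 0 0;0 0 0 35 0 0 0;0 32.1 -2.1 0 0 0 -1.5;0 32.1 -2.1 0 0 0 -1.5;0 32.1 -2.1 0 0 0 -1.5;0 32.1 -2.1 0 0 0 -1.5;0 32.1 -2.1 0 0 0 -1.4;0 32.1 -2.1 0 0 0 -1.4;0 0 0 0 0 0 0;0 0 0 -30 0 0 0;0 0 0 0 0 0 0' ; python3 -c "from h import *;st()"
```

```text
time_s: 16.9
tcp_pos: [0.6233, -0.0194, 0.0891]
eef_rot: [-0.001, 0.767, 0.642, -0.002]
contact_force: [-1.3, 0.6, -0.5]
width: 0.0458
finger_force: 30.0
t 16.9 tcp [623.3, -19.4, 89.1] tooly -10.1 tz [-0.006, -0.001, -1.0] F [-1.3, 0.6, -0.5] w 45.8 ff 30.0 q [0.22, 0.7, -0.42, 1.93, 0.47, 0.62, -0.69]
```

```bash
python3 -m jog '0 2 0 0 0 0 0;0 0 0 0 0 0 0;0 0 0 -15 0 0 0;0 0 0 -12 0 0 0;0 0 0 -5 0 0 0;0 0 0 -3 0 0 0;0 0 0 0 0 0 0;0 0 0 0 0 0 0' ; python3 -c "from h import *;st()"
```

```text
time_s: 17.57
tcp_pos: [0.6275, -0.0188, 0.058]
eef_rot: [0.0, 0.767, 0.642, -0.0]
contact_force: [1.1, 0.3, -0.2]
width: 0.0458
finger_force: 30.0
t 17.57 tcp [627.5, -18.8, 58.0] tooly -10.1 tz [-0.0, -0.001, -1.0] F [1.1, 0.3, -0.2] w 45.8 ff 30.0 q [0.19, 0.74, -0.39, 1.94, 0.51, 0.56, -0.72]
```

```bash
python3 -m jog '0 -1.8 0 0 0 0 0;0 0 0 -2.5 0 0 0;0 0 0 -2 0 0 0;0 0 0 0 0 0 0;0 0 0 0 0 0 0' ; python3 -c "from h import *;st()"
```

```text
time_s: 17.98
tcp_pos: [0.6257, -0.0181, 0.0559]
eef_rot: [0.001, 0.766, 0.642, -0.0]
contact_force: [-9.7, 0.8, 30.8]
width: 0.0464
finger_force: 30.0
t 17.98 tcp [625.7, -18.1, 55.9] tooly -10.1 tz [0.001, -0.001, -1.0] F [-9.7, 0.8, 30.8] w 46.4 ff 30.0 q [0.19, 0.74, -0.38, 1.94, 0.51, 0.55, -0.72]
```

```bash
python3 -m jog '0 0 0 2 0 0 0;0 0 0 0 0 0 0;0 0 0 0 0 0 0'
python3 - <<'E'
from h import *
st()
a=vision.get_image("top");b=vision.get_image("scene")
cv2.imwrite("pics/p5.png",np.vstack([cv2.resize(a[183:243,302:382],(600,450),interpolation=cv2.INTER_CUBIC)[:300],cv2.resize(b[188:258,290:370],(600,525),interpolation=cv2.INTER_CUBIC)])[:600,:,::-1])
E
```

```text
time_s: 18.23
tcp_pos: [0.626, -0.0185, 0.0564]
eef_rot: [0.001, 0.767, 0.642, 0.0]
contact_force: [-4.6, 0.6, 14.7]
width: 0.0462
finger_force: 30.0
t 18.23 tcp [626.0, -18.5, 56.4] tooly -10.1 tz [0.001, -0.001, -1.0] F [-4.6, 0.6, 14.7] w 46.2 ff 30.0 q [0.19, 0.74, -0.39, 1.94, 0.51, 0.55, -0.72]
```

View pics/p5.png

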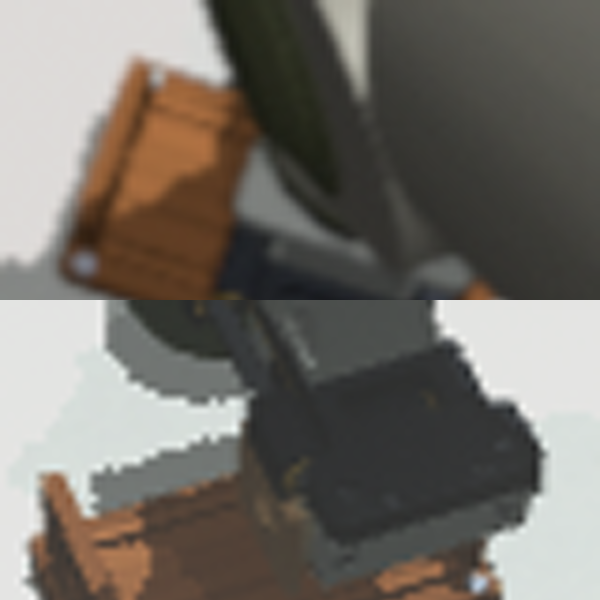

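```bash
python3 -m jog '0 0 0 1 0 0 0;0 -1.5 0.3 0 0 0 0;0 0 0 0 0 0 0;0 0 0 0 0 0 0';python3 -m jog '0 -1 0.2 -1 0 0 0;0 0 0 0 0 0 0;0 0 0 0 0 0 0';python3 -m jog '0 -1 0.2 -1 0 0 0;0 0 0 0 0 0 0;0 0 0 0 0 0 0'
```

```text
time_s: 18.67
tcp_pos: [0.6239, -0.0188, 0.0557]
eef_rot: [0.0, 0.767, 0.642, -0.001]
contact_force: [0.2, -0.2, -0.5]
width: 0.0463
finger_force: 30.0
time_s: 18.92
tcp_pos: [0.6228, -0.0185, 0.0546]
eef_rot: [-0.0, 0.767, 0.642, -0.001]
contact_force: [0.8, -0.4, -0.9]
width: 0.0464
finger_force: 30.0
time_s: 19.17
tcp_pos: [0.6221, -0.0183, 0.0538]
eef_rot: [0.0, 0.767, 0.642, -0.001]
contact_force: [0.1, -0.2, -0.3]
width: 0.0466
finger_force: 30.0
```

```bash
python3 -m jog '0 0 0 -1.5 0 0 0;0 0 0 0 0 0 0;0 0 0 0 0 0 0;0 0 0 0 0 0 0'; python3 -m jog '0 -2 0.3 0 0 0 0;0 0 0 0 0 0 0;0 0 0 0 0 0 0'; python3 -c "from h import *;st()"
```

```text
time_s: 19.5
tcp_pos: [0.6225, -0.0183, 0.0526]
eef_rot: [0.0, 0.767, 0.642, -0.0]
contact_force: [0.3, -0.1, 0.9]
width: 0.0458
finger_force: 30.0
time_s: 19.75
tcp_pos: [0.6211, -0.0181, 0.0527]
eef_rot: [0.001, 0.767, 0.642, 0.0]
contact_force: [4.3, -1.0, -0.4]
width: 0.0457
finger_force: 30.0
t 19.75 tcp [621.1, -18.1, 52.7] tooly -10.1 tz [0.001, -0.001, -1.0] F [4.3, -1.0, -0.4] w 45.7 ff 30.0 q [0.19, 0.74, -0.38, 1.96, 0.51, 0.54, -0.73]
```

```bash
python3 -m jog '0 2.4 -0.3 0 0 0 0;0 0 0 0 0 0 0;0 0 0 0 0 0 0'; python3 -c "from h import *;st()"; python3 -m jog '0.65 0 0 0 0 0 0;0.65 0 0 0 0 0 0;0.65 0 0 0 0 0 0;0.65 0 0 15 0 0 0;0.65 0 0 35 0 0 0;0.75 0 0 40 0 0 0'
```

```text
time_s: 20.0
tcp_pos: [0.6217, -0.0182, 0.0525]
eef_rot: [-0.0, 0.767, 0.642, -0.001]
contact_force: [-1.0, 0.0, 5.8]
width: 0.0457
finger_force: 30.0
t 20.0 tcp [621.7, -18.2, 52.5] tooly -10.1 tz [-0.002, -0.001, -1.0] F [-1.0, 0.0, 5.8] w 45.7 ff 30.0 q [0.19, 0.75, -0.38, 1.95, 0.51, 0.54, -0.73]
time_s: 20.5
tcp_pos: [0.6211, -0.0182, 0.1414]
eef_rot: [-0.002, 0.766, 0.642, -0.002]
contact_force: [1.2, -0.1, 0.1]
width: 0.0637
finger_force: 0.0
```

```bash
python3 -m jog '0.75 -29.7 21.1 0 0 0 2.2;0.75 -29.7 21.1 0 0 0 2.2;0.75 -29.7 21.1 0 0 0 2.2;0.75 -29.7 21.1 0 0 0 2.3;0.75 -29.7 21.1 0 0 0 2.2;0.75 -29.7 21.1 0 0 0 2.2;0.75 -29.7 21.1 0 0 0 2.2;0.75 0 0 0 0 0 0;0.75 0 0 0 0 0 0'
python3 - <<'E'
from h import *
st()
vision.get_image("top")
for c in vision.cut_out("full_0","top")[:5]: print(round(float(c["p"]),2),np.round(back("top",cen(c["mask"]),.023),3),int(c["mask"].sum()))
E
```

```text
time_s: 21.25
tcp_pos: [0.4137, 0.1304, 0.1428]
eef_rot: [0.0, 0.672, 0.741, -0.001]
contact_force: [-0.3, -0.7, -0.7]
width: 0.0697
finger_force: 0.0
t 21.25 tcp [413.7, 130.4, 142.8] tooly 5.6 tz [-0.0, -0.001, -1.0] F [-0.3, -0.7, -0.7] w 69.7 ff 0.0 q [-0.06, 0.46, -0.52, 2.31, 0.51, 0.47, -0.89]
0.72 [0.483 0.064 0.023] 299
0.2 [ 0.767 -0.07   0.023] 1147
```

```bash
python3 -m jog '0.75 0 0 -35 0 0 0;0.75 0 0 -35 0 0 0;0.75 0 0 -25 0 0 0;0.75 0 0 -14 0 0 0;0.75 0 0 0 0 0 0;0.75 0 0 0 0 0 0' && python3 -m jog '0 0 0 0 0 0 0;0 0 0 0 0 0 0;0 0 0 0 0 0 0;0 0 0 0 0 0 0;0 0 0 0 0 0 0;0 0 0 0 0 0 0;0 0 0 0 0 0 0' ; python3 -c "from h import *;st()"
```

```text
time_s: 21.85
tcp_pos: [0.4152, 0.1288, 0.0328]
eef_rot: [0.0, 0.673, 0.739, -0.002]
contact_force: [-0.4, 0.9, 0.8]
width: 0.0699
finger_force: 0.0
time_s: 22.43
tcp_pos: [0.4151, 0.1292, 0.0342]
eef_rot: [0.001, 0.673, 0.739, 0.0]
contact_force: [-0.7, -1.0, 8.4]
width: 0.0459
finger_force: 30.0
t 22.43 tcp [415.1, 129.2, 34.2] tooly 5.4 tz [0.001, -0.001, -1.0] F [-0.7, -1.0, 8.4] w 45.9 ff 30.0 q [-0.32, 0.66, -0.16, 2.4, 0.82, 0.13, -1.17]
```

```bash
python3 -m jog '0 0 0 20 0 0 0;0 0 0 35 0 0 0;0 0 0 40 0 0 0;0 30.6 -15.7 0 0 0 -2.2;0 30.6 -15.7 0 0 0 -2.2;0 30.6 -15.7 0 0 0 -2.2;0 30.6 -15.7 0 0 0 -2.2;0 30.6 -15.7 0 0 0 -2.2;0 30.6 -15.7 0 0 0 -2.2;0 30.6 -15.7 0 0 0 -2.2;0 0 0 0 0 0 0;0 0 0 -30 0 0 0'&& python3 -m jog '0 0 0 -20 0 0 0;0 0 0 0 0 0 0;0 0 0 0 0 0 0' ; python3 -c "from h import *;st()"
```

```text
time_s: 23.43
tcp_pos: [0.6333, 0.0182, 0.1024]
eef_rot: [0.003, 0.767, 0.641, 0.003]
contact_force: [0.8, 0.4, -0.7]
width: 0.0458
finger_force: 30.0
time_s: 23.68
tcp_pos: [0.6281, 0.0196, 0.0781]
eef_rot: [-0.001, 0.766, 0.643, -0.001]
contact_force: [0.3, -0.2, -0.9]
width: 0.0459
finger_force: 30.0
t 23.68 tcp [628.1, 19.6, 78.1] tooly -10.0 tz [-0.003, -0.001, -1.0] F [0.3, -0.2, -0.9] w 45.9 ff 30.0 q [0.18, 0.73, -0.46, 1.92, 0.53, 0.62, -0.8]
```

```bash
python3 -m jog '0 0 0 -14 0 0 0;0 0 0 -5 0 0 0;0 0 0 0 0 0 0;0 0 0 0 0 0 0' ; python3 -m jog '0 0 0 -2 0 0 0;0 0 0 -2 0 0 0;0 0 0 0 0 0 0;0 0 0 0 0 0 0'; python3 -c "from h import *;st()"
```

```text
time_s: 24.02
tcp_pos: [0.6291, 0.0197, 0.0604]
eef_rot: [0.0, 0.766, 0.643, -0.0]
contact_force: [0.7, 0.1, -1.9]
width: 0.0456
finger_force: 30.0
time_s: 24.35
tcp_pos: [0.629, 0.0195, 0.0557]
eef_rot: [0.0, 0.766, 0.643, -0.0]
contact_force: [-0.1, 0.6, -0.5]
width: 0.0459
finger_force: 30.0
t 24.35 tcp [629.0, 19.5, 55.7] tooly -10.0 tz [-0.0, -0.001, -1.0] F [-0.1, 0.6, -0.5] w 45.9 ff 30.0 q [0.16, 0.75, -0.43, 1.93, 0.56, 0.58, -0.82]
```

```bash
python3 -m jog '0 0 0 -2 0 0 0;0 0 0 0 0 0 0;0 0 0 0 0 0 0' ; python3 -m jog '0 -2.5 0.4 0 0 0 0;0 0 0 0 0 0 0;0 0 0 0 0 0 0;0 0 0 0 0 0 0'; python3 -m jog '0 4 -0.7 0 0 0 0;0 0 0 0 0 0 0;0 0 0 0 0 0 0;0 0 0 0 0 0 0'
```

```text
time_s: 24.6
tcp_pos: [0.6291, 0.0196, 0.0543]
eef_rot: [0.0, 0.766, 0.643, -0.0]
contact_force: [-2.4, -0.4, 8.1]
width: 0.0459
finger_force: 30.0
time_s: 24.93
tcp_pos: [0.6283, 0.0198, 0.0543]
eef_rot: [0.001, 0.766, 0.643, 0.001]
contact_force: [5.1, -2.2, 4.7]
width: 0.0459
finger_force: 30.0
time_s: 25.27
tcp_pos: [0.6287, 0.0197, 0.0543]
eef_rot: [-0.0, 0.766, 0.643, -0.002]
contact_force: [-6.8, 0.7, 15.2]
width: 0.0459
finger_force: 30.0
```

```bash
python3 -m jog '0 -1.5 0.3 2.5 0 0 0;0 0 0 0 0 0 0;0 0 0 0 0 0 0' ; python3 -m jog '0 -3.5 0.6 0 0 0 0;0 0 0 0 0 0 0;0 0 0 0 0 0 0;0 0 0 0 0 0 0'; python3 -m jog '0 7 -1.2 0 0 0 0;0 0 0 0 0 0 0;0 0 0 0 0 0 0;0 0 0 0 0 0 0'
```

```text
time_s: 25.52
tcp_pos: [0.6285, 0.0195, 0.0558]
eef_rot: [-0.0, 0.766, 0.643, -0.001]
contact_force: [0.3, -0.4, -1.2]
width: 0.0457
finger_force: 30.0
time_s: 25.85
tcp_pos: [0.6282, 0.0196, 0.0561]
eef_rot: [0.001, 0.766, 0.642, 0.001]
contact_force: [8.8, -2.1, -3.8]
width: 0.0456
finger_force: 30.0
time_s: 26.18
tcp_pos: [0.632, 0.019, 0.0556]
eef_rot: [-0.0, 0.766, 0.643, -0.001]
contact_force: [0.7, 0.7, -0.0]
width: 0.0458
finger_force: 30.0
```

```bash
python3 -m jog '0 -1.7 0.3 0 0 0 0;0 0 0 -1.5 0 0 0;0 0 0 0 0 0 0;0 0 0 0 0 0 0' ; python3 -c "from h import *;st()"; python3 -m jog '0.65 0 0 0 0 0 0;0.65 0 0 0 0 0 0;0.65 0 0 0 0 0 0;0.65 0 0 15 0 0 0;0.65 0 0 35 0 0 0;0.65 0 0 40 0 0 0;0.65 -30 -25 5 0 0 0;0.65 -30 -25 0 0 0 0;0.65 -30 -35 0 0 0 0;0.65 -10 -35 0 0 0 0;0.4 0 -38 0 0 0 0;0.4 0 -38 0 0 0 0'
python3 - <<'E'
from h import *
st()
ims={}
for n in("scene","top"):
    im=ims[n]=vision.get_image(n);cv2.imwrite(f"pics/{n}_6.png",im[:,:,::-1])
    for l in("full_0","spindle","cutter"):
        for c in vision.cut_out(l,n)[:5]: print(l,n,round(float(c["p"]),2),np.round(back(n,cen(c["mask"]),.043 if l=="full_0" else .006),3),int(c["mask"].sum()),[int(e) for e in c["extent"]])
cv2.imwrite("pics/p6.png",np.vstack([cv2.resize(ims["top"][185:285,300:420],(720,600),interpolation=cv2.INTER_CUBIC)[:300*2],])[:,:,::-1])
E
```

```text
time_s: 26.52
tcp_pos: [0.6306, 0.0193, 0.0545]
eef_rot: [0.0, 0.766, 0.643, -0.001]
contact_force: [-0.4, 0.4, -1.8]
width: 0.0458
finger_force: 30.0
t 26.52 tcp [630.6, 19.3, 54.5] tooly -10.0 tz [-0.001, -0.001, -1.0] F [-0.4, 0.4, -1.8] w 45.8 ff 30.0 q [0.16, 0.76, -0.43, 1.93, 0.56, 0.58, -0.82]
time_s: 27.52
tcp_pos: [0.5327, -0.1748, 0.1501]
eef_rot: [0.0, 0.766, 0.643, -0.001]
contact_force: [0.9, 0.5, -0.2]
width: 0.0508
finger_force: 0.0
t 27.52 tcp [532.7, -174.8, 150.1] tooly -9.9 tz [-0.0, -0.001, -1.0] F [0.9, 0.5, -0.2] w 50.8 ff 0.0 q [0.59, 0.57, -0.55, 2.03, 0.48, 0.66, -0.44]
full_0 scene 0.85 [0.476 0.073 0.043] 345 [325, 262, 341, 289]
full_0 scene 0.8 [0.632 0.019 0.043] 356 [308, 204, 331, 233]
full_0 scene 0.72 [ 0.622 -0.02   0.043] 306 [324, 203, 341, 227]
full_0 scene 0.68 [0.546 0.172 0.043] 406 [272, 261, 292, 284]
spindle scene 0.85 [ 0.53  -0.111  0.006] 365 [343, 217, 408, 254]
cutter scene 0.57 [0.456 0.242 0.006] 514 [248, 307, 304, 342]
full_0 top 0.79 [0.484 0.064 0.043] 262 [298, 249, 318, 275]
full_0 top 0.61 [0.631 0.019 0.043] 240 [326, 194, 341, 222]
full_0 top 0.6 [ 0.622 -0.018  0.043] 272 [338, 203, 358, 228]
spindle top 0.71 [ 0.43  -0.166  0.006] 313 [380, 289, 401, 314]
spindle top 0.64 [ 0.53  -0.104  0.006] 327 [334, 252, 405, 267]
spindle top 0.17 [0.787 0.104 0.006] 904 [299, 136, 326, 172]
cutter top 0.81 [0.456 0.233 0.006] 352 [216, 249, 270, 271]
```

View pics/p6.png

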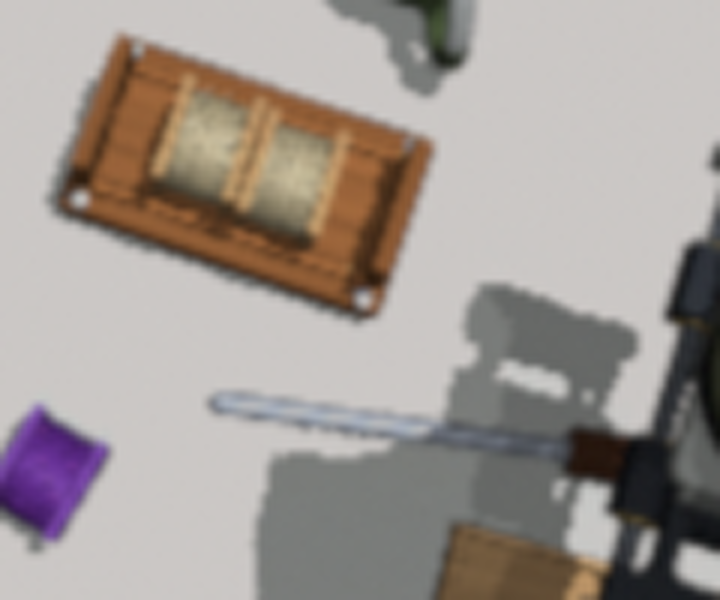

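Both full bobbins stand squarely side by side in the channel. The spindle lies with its tip near top-camera pixel (336,252) and its shoulder near (395,260). Next I'll measure the spindle.

Run:
```python
from h import *
t=back("top",(335.2,251.6),.006);s=back("top",(394.9,260.4),.006);print(t,s,np.linalg.norm(t-s))
for n in("scene","top"):
    c=[c for c in vision.cut_out("spindle",n) if abs(back(n,cen(c["mask"]),.006)[0]-.53)<.03][0]
    m=c["mask"];m=m.astype(float)
    p,f=fit(M["spindle"],{n:m},np.array([.53,-.178,0.]),.006);print(n,p,f)
```

```text
[ 0.52630888 -0.00154297  0.006     ] [ 0.52888049 -0.15908814  0.006     ] 0.15756615438260077
scene [ 0.53197052 -0.17671112  0.02175077] 0.14120161800509934
top [ 0.53147505 -0.16474893  0.02267105] 0.2630192259859421
```

```bash
python3 -m jog '0.4 -1.5 -7 0 0 0 5.5;0.4 0 0 -25 0 0 5.5;0.4 0 0 -35 0 0 0;0.4 0 0 -35 0 0 0;0.4 0 0 -25 0 0 0;0.4 0 0 -8 0 0 0;0.4 0 0 0 0 0 0;0.4 0 0 0 0 0 0;0.4 0 0 0 0 0 0'; python3 -c "from h import *;st()"
```

```text
time_s: 28.77
tcp_pos: [0.5327, -0.1798, 0.0221]
eef_rot: [0.001, 0.701, 0.714, -0.0]
contact_force: [-0.4, 0.2, -0.1]
width: 0.0372
finger_force: 0.0
t 28.77 tcp [532.7, -179.8, 22.1] tooly 1.1 tz [0.0, -0.001, -1.0] F [-0.4, 0.2, -0.1] w 37.2 ff 0.0 q [0.5, 0.76, -0.41, 2.1, 0.73, 0.42, -0.47]
```

```bash
python3 -m jog '0.4 -2.5 -3 -1.8 0 0 0;0.4 0 0 0 0 0 0;0 0 0 0 0 0 0;0 0 0 0 0 0 0;0 0 0 0 0 0 0;0 0 0 0 0 0 0;0 0 0 0 0 0 0;0 0 0 0 0 0 0'; python3 -c "from h import *;st()"; python3 -m jog '0 0 0 0 0 0 0;0 0 0 10 0 0 0;0 0 0 20 0 0 0;0 0 0 20 0 0 0;0 0 0 20 0 0 0;0 0 0 0 0 0 0;0 0 0 0 0 0 0;0 0 0 0 0 0 0'
python3 - <<'E'
from h import *
st()
for n in("top","scene"):
    im=vision.get_image(n);cv2.imwrite(f"pics/{n}_7.png",im[:,:,::-1])
a=cv2.imread("pics/top_7.png")[200:290,300:420];b=cv2.imread("pics/scene_7.png")[170:280,290:440]
cv2.imwrite("pics/p7.png",np.vstack([cv2.resize(a,(400,300)),cv2.resize(b,(400,294))]))
E
```

```text
time_s: 29.43
tcp_pos: [0.5297, -0.1835, 0.0198]
eef_rot: [0.0, 0.701, 0.713, -0.0]
contact_force: [0.5, -0.4, 1.9]
width: 0.0211
finger_force: 30.0
t 29.43 tcp [529.7, -183.5, 19.8] tooly 1.0 tz [-0.0, -0.001, -1.0] F [0.5, -0.4, 1.9] w 21.1 ff 30.0 q [0.5, 0.76, -0.4, 2.1, 0.73, 0.42, -0.47]
time_s: 30.1
tcp_pos: [0.5293, -0.1836, 0.0896]
eef_rot: [0.0, 0.701, 0.713, -0.001]
contact_force: [-0.5, -0.3, -1.6]
width: 0.0218
finger_force: 30.0
t 30.1 tcp [529.3, -183.6, 89.6] tooly 1.0 tz [-0.001, -0.001, -1.0] F [-0.5, -0.3, -1.6] w 21.8 ff 30.0 q [0.59, 0.66, -0.52, 2.07, 0.62, 0.56, -0.37]
```

View pics/p7.png

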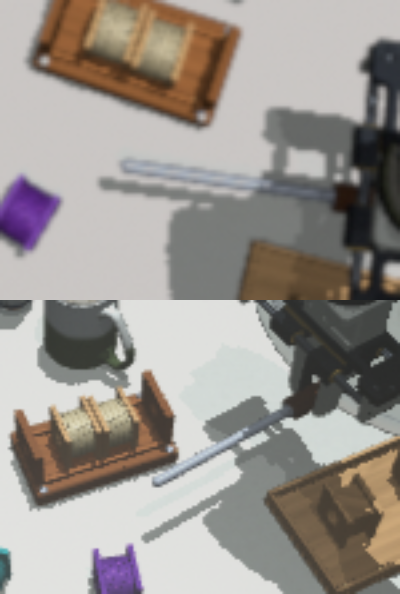

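```bash
python3 -m jog '0 5 -25 0 0 0 -1;0 12 -25 0 0 0 -2.5;0 17 -20 0 0 0 -3.5;0 17 -14.5 0 0 0 -4;0 0 0 -15 0 0 0;0 0 0 -15 0 0 0;0 0 0 0 0 0 0;0 0 0 0 0 0 0;0 0 0 0 0 0 0'
python3 - <<'E'
from h import *
st()
for n in("top","scene"):
    im=vision.get_image(n);cv2.imwrite(f"pics/{n}_8.png",im[:,:,::-1])
    for c in vision.cut_out("spindle",n)[:2]: print(n,c["p"],c["extent"])
a=cv2.imread("pics/top_8.png")[205:265,340:440];b=cv2.imread("pics/scene_8.png")[180:240,330:430]
cv2.imwrite("pics/p8.png",np.vstack([cv2.resize(a,(500,300),interpolation=cv2.INTER_CUBIC),cv2.resize(b,(500,300),interpolation=cv2.INTER_CUBIC)]))
E
```

```text
time_s: 30.95
tcp_pos: [0.5805, -0.2674, 0.0596]
eef_rot: [-0.0, 0.766, 0.643, -0.001]
contact_force: [0.2, -0.4, -0.4]
width: 0.0216
finger_force: 30.0
t 30.95 tcp [580.5, -267.4, 59.6] tooly -10.0 tz [-0.001, -0.0, -1.0] F [0.2, -0.4, -0.4] w 21.6 ff 30.0 q [0.64, 0.76, -0.47, 1.91, 0.58, 0.61, -0.37]
top 0.74 [375.3, 222.2, 440.5, 247.3]
scene 0.81 [357.4, 182.5, 419.2, 206.6]
```

View pics/p8.png

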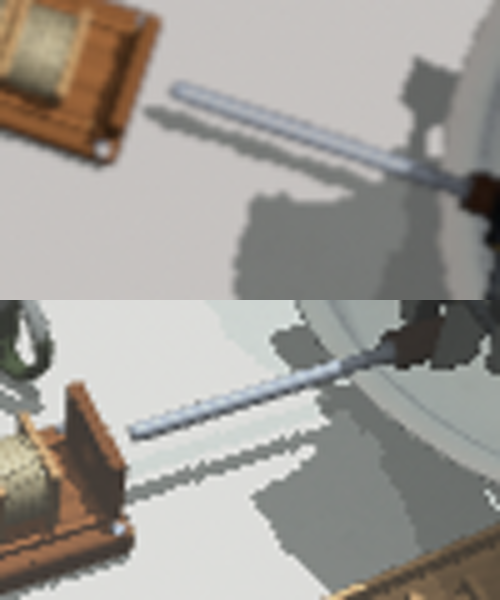

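The spindle is held level with its tip just to the right of the right-hand cheek: top (374,223), scene (356,207). I'll triangulate it.

Run:
```python
from h import *
from scipy.optimize import least_squares
def tri(a,b): 
    r=least_squares(lambda P:np.r_[proj("top",P)[0]-a,proj("scene",P)[0]-b],[.6,-.1,.05]);return np.round(r.x*1000,1),np.round(r.fun,2)
print("tip",tri([374,222.8],[356.2,206.8]));print("shoulder",tri([434,242.4],[407.6,190.2]))
print("pred tip",proj("top",[.6118,-.0896,.0458]),proj("scene",[.6118,-.0896,.0458]))
print("hole",proj("top",[.6146,-.0699,.043]),proj("scene",[.6146,-.0699,.043]))
# refit dispenser from image masks now
ms={}
for n in("top","scene"):
    m=vision.cut_out("dispenser",n)[0]["mask"].astype(float)
    for c in vision.cut_out("full_0",n):
        p=back(n,cen(c["mask"]),.043)
        if abs(p[0]-.627)<.03 and abs(p[1])<.05: m=np.maximum(m,c["mask"])
    ms[n]=m
for k in(["top"],["scene"],["top","scene"]): print(k,fit(M["dispenser"],{n:ms[n] for n in k},np.array([.627,0,-.174])))
```

```text
tip (array([612.1, -86.8,  45.5]), array([-0.21, -0.26,  0.34,  0.06]))
shoulder (array([ 588.3, -244.1,   40.6]), array([-0.48, -0.62,  0.85,  0.1 ]))
pred tip [[374.86696145 222.79410821]] [[357.46972054 206.42899096]]
hole [[367.25932244 220.68197611]] [[350.64689659 209.41692866]]
['top'] (array([ 0.62851772, -0.0018828 , -0.18478702]), np.float64(0.068287000531981))
['scene'] (array([ 0.63110707,  0.00126295, -0.19041188]), np.float64(0.08463510970490307))
['top', 'scene'] (array([ 6.29946918e-01,  3.33737078e-04, -1.87798439e-01]), np.float64(0.08823166584954156))
```

```bash
python3 -m jog '0 -1.5 0 -2.3 0 0 -0.5;0 0 0 0 0 0 0;0 0 0 0 0 0 0'; python3 -c "from h import *;st()"; python3 -m jog '0 1.3 7 0 0 0 0;0 1.3 7 0 0 0 0;0 1.3 7 0 0 0 0;0 0 0 0 0 0 0'; python3 -m jog '0 1.3 7 0 0 0 0;0 1.3 7 0 0 0 0;0 0 0 0 0 0 0;0 0 0 0 0 0 0'; python3 -c "from h import *;st()"
```

```text
time_s: 31.6
tcp_pos: [0.5789, -0.2679, 0.0572]
eef_rot: [0.0, 0.769, 0.639, -0.001]
contact_force: [-0.5, 0.2, -0.6]
width: 0.0218
finger_force: 30.0
t 31.6 tcp [578.9, -267.9, 57.2] tooly -10.5 tz [-0.001, -0.001, -1.0] F [-0.5, 0.2, -0.6] w 21.8 ff 30.0 q [0.64, 0.77, -0.46, 1.91, 0.58, 0.6, -0.38]
time_s: 31.93
tcp_pos: [0.5838, -0.2441, 0.0576]
eef_rot: [-0.0, 0.768, 0.64, 0.0]
contact_force: [0.8, 0.4, -0.8]
width: 0.0219
finger_force: 30.0
time_s: 32.27
tcp_pos: [0.5858, -0.2322, 0.0575]
eef_rot: [0.0, 0.768, 0.64, -0.0]
contact_force: [0.4, -0.2, -0.5]
width: 0.0219
finger_force: 30.0
t 32.27 tcp [585.8, -232.2, 57.5] tooly -10.4 tz [-0.0, -0.001, -1.0] F [0.4, -0.2, -0.5] w 21.9 ff 30.0 q [0.58, 0.76, -0.46, 1.93, 0.58, 0.59, -0.44]
```

```bash
python3 -m jog '0 1.3 7 0 0 0 0;0 1.3 7 0 0 0 0;0 1.3 7 0 0 0 0;0 1.3 7 0 0 0 0;0 0 0 0 0 0 0'; python3 -m jog '0 1.3 7 0 0 0 0;0 1.3 7 0 0 0 0;0 1.3 7 0 0 0 0;0 1.3 7 0 0 0 0;0 0 0 0 0 0 0'; python3 -c "from h import *;st()"
```

```text
time_s: 32.68
tcp_pos: [0.5914, -0.2024, 0.0576]
eef_rot: [-0.0, 0.768, 0.64, 0.0]
contact_force: [-0.3, -0.7, -0.7]
width: 0.0216
finger_force: 30.0
time_s: 33.1
tcp_pos: [0.5966, -0.1746, 0.0576]
eef_rot: [-0.0, 0.768, 0.64, 0.0]
contact_force: [0.5, -0.9, -0.8]
width: 0.0216
finger_force: 30.0
t 33.1 tcp [596.6, -174.6, 57.6] tooly -10.4 tz [-0.0, 0.0, -1.0] F [0.5, -0.9, -0.8] w 21.6 ff 30.0 q [0.48, 0.75, -0.45, 1.95, 0.57, 0.57, -0.53]
```

```bash
python3 -m jog '0 1.3 7 0 0 0 0;0 1.3 7 0 0 0 0;0 1.3 7 0 0 0 0;0 0 0 0 0 0 0'; python3 -m jog '0 1.3 7 0 0 0 0;0 1.3 7 0 0 0 0;0 1.3 7 0 0 0 0;0 0 0 0 0 0 0';python3 -m jog '0 1.3 7 0 0 0 0;0 1.3 7 0 0 0 0;0 0 0 0 0 0 0'; python3 -c "from h import *;st()"
```

```text
time_s: 33.43
tcp_pos: [0.6005, -0.1536, 0.0575]
eef_rot: [-0.0, 0.768, 0.64, 0.0]
contact_force: [0.7, 0.5, -1.2]
width: 0.022
finger_force: 30.0
time_s: 33.77
tcp_pos: [0.6044, -0.1326, 0.0575]
eef_rot: [-0.0, 0.768, 0.64, 0.0]
contact_force: [-0.0, 0.8, -0.1]
width: 0.0215
finger_force: 30.0
time_s: 34.02
tcp_pos: [0.6069, -0.1188, 0.0575]
eef_rot: [-0.0, 0.768, 0.64, 0.0]
contact_force: [0.4, 0.8, -0.1]
width: 0.0216
finger_force: 30.0
t 34.02 tcp [606.9, -118.8, 57.5] tooly -10.4 tz [0.0, 0.0, -1.0] F [0.4, 0.8, -0.1] w 21.6 ff 30.0 q [0.39, 0.74, -0.44, 1.96, 0.57, 0.56, -0.62]
```

Smooth so far. I'll continue to the shoulder.

```bash
python3 -m jog '0 1.3 7 0 0 0 0;0 1.3 7 0 0 0 0;0 0.9 5 0 0 0 0;0 0 0 0 0 0 0'; python3 -m jog '0 0.5 2.5 0 0 0 0;0 0.5 2.5 0 0 0 0;0 0 0 0 0 0 0;0 0 0 0 0 0 0'; python3 -c "from h import *;st()"
```

```text
time_s: 34.35
tcp_pos: [0.6103, -0.1, 0.0575]
eef_rot: [-0.0, 0.768, 0.64, -0.0]
contact_force: [0.7, -0.1, -0.1]
width: 0.0214
finger_force: 30.0
time_s: 34.68
tcp_pos: [0.6108, -0.0973, 0.0573]
eef_rot: [0.0, 0.769, 0.639, -0.001]
contact_force: [-1.2, -0.6, -0.6]
width: 0.0214
finger_force: 30.0
t 34.68 tcp [610.8, -97.3, 57.3] tooly -10.5 tz [-0.001, -0.001, -1.0] F [-1.2, -0.6, -0.6] w 21.4 ff 30.0 q [0.35, 0.74, -0.43, 1.96, 0.56, 0.56, -0.65]
```

```bash
python3 -m jog '0 0.4 2 0 0 0 0;0 0 0 0 0 0 0;0 0 0 0 0 0 0'; python3 -m jog '0 0.4 2 0 0 0 0;0 0 0 0 0 0 0;0 0 0 0 0 0 0';python3 -m jog '0 0.4 2 0 0 0 0;0 0 0 0 0 0 0;0 0 0 0 0 0 0'
```

```text
time_s: 34.93
tcp_pos: [0.6108, -0.0971, 0.0573]
eef_rot: [0.001, 0.769, 0.639, -0.002]
contact_force: [-1.0, -6.1, 0.7]
width: 0.0217
finger_force: 30.0
time_s: 35.18
tcp_pos: [0.6108, -0.097, 0.0573]
eef_rot: [0.001, 0.77, 0.638, -0.003]
contact_force: [-1.7, -10.3, 1.4]
width: 0.0219
finger_force: 30.0
time_s: 35.43
tcp_pos: [0.6108, -0.0969, 0.0573]
eef_rot: [0.002, 0.77, 0.638, -0.004]
contact_force: [-1.6, -15.4, 2.5]
width: 0.0216
finger_force: 30.0
```

```bash
python3 -m jog '0 -0.9 -5 0 0 0 0;0 0 0 0 0 0 0;0.4 0 0 0 0 0 0;0.4 0 0 0 0 0 0;0.4 0 0 0 0 0 0;0.4 0 0 20 0 0 0;0.4 0 0 40 0 0 0;0.4 0 0 40 0 0 0;0.4 -30 -25 0 0 0 0;0.4 -30 -25 0 0 0 0;0.4 -30 -25 0 0 0 0'
python3 - <<'E'
from h import *
st()
for n in("top","scene"):
    im=vision.get_image(n);cv2.imwrite(f"pics/{n}_9.png",im[:,:,::-1])
a=cv2.imread("pics/top_9.png")[190:240,305:395];b=cv2.imread("pics/scene_9.png")[185:250,285:375]
cv2.imwrite("pics/p9.png",np.vstack([cv2.resize(a,(450,250),interpolation=cv2.INTER_CUBIC),cv2.resize(b,(450,325),interpolation=cv2.INTER_CUBIC)]))
# ring / cutter
for n in("top","scene"):
    c=vision.cut_out("cutter",n)[0];m=c["mask"].astype(np.uint8);print(n,c["p"],c["extent"])
    v,u=np.nonzero(m);P=np.array([back(n,(x,y),.0045)[:2] for x,y in zip(u,v)]);mu=P.mean(0);w,V=np.linalg.eigh(np.cov(P.T));d=V[:,1]*np.sign(-V[1,1]);t=(P-mu)@d;print("cen",mu,"dir(eye->blade)",d,t.min(),t.max(),"eye",mu+d*(t.min()+.019))
E
```

```text
time_s: 36.35
tcp_pos: [0.5209, -0.1705, 0.1582]
eef_rot: [0.001, 0.768, 0.64, 0.0]
contact_force: [0.1, -1.4, 0.6]
width: 0.0374
finger_force: 0.0
t 36.35 tcp [520.9, -170.5, 158.2] tooly -10.4 tz [0.001, -0.001, -1.0] F [0.1, -1.4, 0.6] w 37.4 ff 0.0 q [0.6, 0.55, -0.55, 2.06, 0.46, 0.66, -0.44]
top 0.78 [216.9, 250.3, 269.5, 273.1]
cen [0.45597065 0.23288926] dir(eye->blade) [-0.06913556 -0.99760727] -0.06885081390067246 0.06995881753222127 eye [0.45941711 0.28262079]
scene 0.69 [248.8, 308.6, 305.2, 341.4]
cen [0.45730654 0.24206915] dir(eye->blade) [-0.08088151 -0.99672372] -0.06248761461022971 0.0744400401065696 eye [0.46082388 0.28541429]
```

View pics/p9.png

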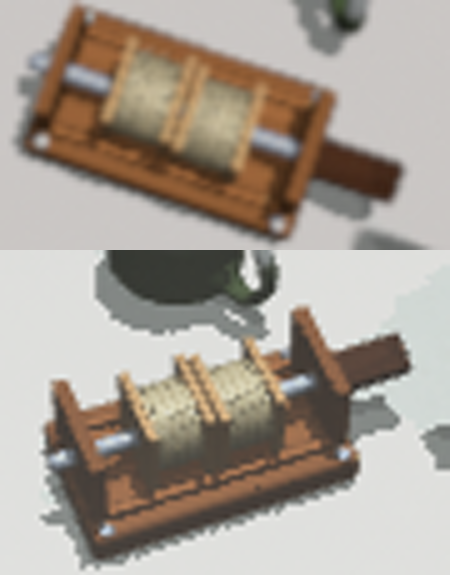

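The spindle is home: its block is against the right-hand cheek, the rod runs through both bobbins, and the tip sticks out of the left cheek. Next is the cutter, plus a refined hook measurement.

```bash
python3 -m jog '0.45 -5.4 33.6 0 0 0 0.5;0.45 -5.4 33.6 0 0 0 0.5;0.45 -5.4 33.6 0 0 0 0.5;0.45 -5.4 33.6 0 0 0 0.5;0.45 -5.4 33.6 0 0 0 0.5;0.45 -5.4 33.6 0 0 0 0.5;0.45 -5.4 33.6 0 0 0 0.5;0.45 -5.4 33.6 0 0 0 0.5;0.45 -5.4 33.6 0 0 0 0.5;0.45 -5.4 33.6 -10 0 0 0.5;0.45 -5.4 33.6 -20 0 0 0.5;0.45 -5.4 33.6 -20 0 0 0.5'
python3 - <<'E'
from h import *
st()
a=cv2.imread("pics/top_9.png");b=cv2.imread("pics/scene_9.png")
for n in CM: print(n,[np.round(proj(n,P)[0],1).tolist() for P in ([.681,.2575,0],[.681,.2575,.187],[.612,.2675,.165],[.609,.267,.198])])
cv2.imwrite("pics/p10.png",np.hstack([cv2.resize(a[150:200,210:270],(360,300),interpolation=cv2.INTER_CUBIC),cv2.resize(b[195:275,190:254],(384,480),interpolation=cv2.INTER_CUBIC)[:300]]))
E
```

```text
time_s: 37.55
tcp_pos: [0.4564, 0.2365, 0.1072]
eef_rot: [-0.0, 0.734, 0.68, 0.001]
contact_force: [0.5, -0.0, -0.4]
width: 0.0418
finger_force: 0.0
t 37.55 tcp [456.4, 236.5, 107.2] tooly -4.4 tz [0.001, 0.002, -1.0] F [0.5, -0.0, -0.4] w 41.8 ff 0.0 q [-0.26, 0.59, -0.47, 2.17, 0.55, 0.5, -1.23]
scene [[228.8, 254.8], [214.0, 210.7], [223.9, 240.9], [221.8, 233.2]]
top [[250.8, 180.8], [235.1, 158.3], [226.6, 189.4], [222.7, 187.0]]
```

View pics/p10.png

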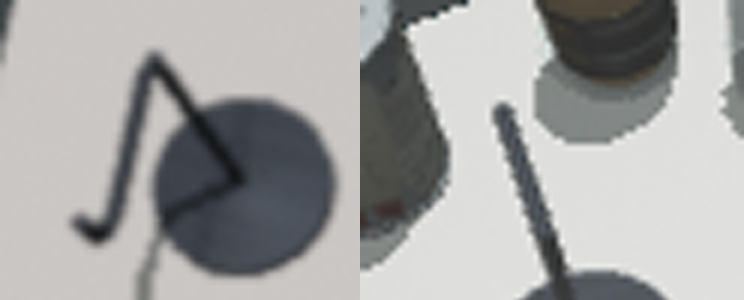

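The hook shows its tip at top-camera (222.7,186.7). In the scene view it lies along the mast line, which agrees with the stand axis (−0.99, 0.13) and a tip near (0.611, 0.267). I'll grasp the cutter.

```bash
python3 -m jog '0.45 0 0 -30 0 0 0;0.45 0 0 -30 0 0 0;0.45 0 0 -18 0 0 0;0.45 0 0 0 0 0 0;0.45 0 0 0 0 0 0;0.45 0 0 0 0 0 0'; python3 -c "from h import *;st()"
```

```text
time_s: 38.05
tcp_pos: [0.4566, 0.2337, 0.0301]
eef_rot: [0.0, 0.734, 0.679, 0.0]
contact_force: [0.4, 0.5, 0.0]
width: 0.0419
finger_force: 0.0
t 38.05 tcp [456.6, 233.7, 30.1] tooly -4.4 tz [0.0, 0.0, -1.0] F [0.4, 0.5, 0.0] w 41.9 ff 0.0 q [-0.37, 0.7, -0.31, 2.21, 0.69, 0.31, -1.35]
```

```bash
python3 -m jog '0.45 0 -1.5 -9.8 0 0 0;0.45 0 0 0 0 0 0;0 0 0 0 0 0 0;0 0 0 0 0 0 0;0 0 0 0 0 0 0;0 0 0 0 0 0 0;0 0 0 0 0 0 0;0 0 0 0 0 0 0;0 0 0 0 0 0 0'; python3 -c "from h import *;st()"; python3 -m jog '0 0 0 15 0 0 0;0 0 0 35 0 0 0;0 0 0 40 0 0 0;0 0 0 40 0 0 0;0 0 0 40 0 0 0;0 0 0 30 0 0 0;0 0 0 20 0 0 0;0 0 0 0 0 0 0'; python3 -c "from h import *;st()"
```

```text
time_s: 38.8
tcp_pos: [0.4567, 0.2309, 0.0202]
eef_rot: [0.0, 0.734, 0.679, -0.0]
contact_force: [-0.4, -1.3, 6.9]
width: 0.0196
finger_force: 30.0
t 38.8 tcp [456.7, 230.9, 20.2] tooly -4.5 tz [0.0, -0.001, -1.0] F [-0.4, -1.3, 6.9] w 19.6 ff 30.0 q [-0.39, 0.72, -0.28, 2.22, 0.7, 0.28, -1.36]
time_s: 39.47
tcp_pos: [0.4577, 0.2317, 0.2438]
eef_rot: [0.001, 0.735, 0.679, 0.003]
contact_force: [0.3, 0.4, -0.5]
width: 0.0196
finger_force: 30.0
t 39.47 tcp [457.7, 231.7, 243.8] tooly -4.5 tz [0.005, 0.002, -1.0] F [0.3, 0.4, -0.5] w 19.6 ff 30.0 q [-0.09, 0.4, -0.65, 2.05, 0.34, 0.79, -1.03]
```

```bash
python3 -m jog '0 0 0 0 0 0 -7.15;0 0 0 0 0 0 -7.15;0 0 0 0 0 0 -7.15;0 0 0 0 0 0 -7.15;0 0 0 0 0 0 -7.15;0 0 0 0 0 0 -7.15;0 0 0 0 0 0 -7.15;0 0 0 0 0 0 -7.15;0 0 0 0 0 0 -7.15;0 0 0 0 0 0 -7.15;0 0 0 0 0 0 -7.15;0 0 0 0 0 0 -7.15' && python3 -m jog '0 0 0 0 0 0 -7.15;0 0 0 0 0 0 0;0 10 10 0 0 0 0;0 15 15 0 0 0 0;0 15 17 0 0 0 0;0 15 0 0 0 0 0;0 0 0 0 0 0 0;0 0 0 0 0 0 0;0 0 0 0 0 0 0'
python3 - <<'E'
from h import *
st()
for n in("top","scene"):
    im=vision.get_image(n);cv2.imwrite(f"pics/{n}_11.png",im[:,:,::-1])
    for c in vision.cut_out("cutter",n)[:1]: print(n,c["p"],c["extent"])
a=cv2.imread("pics/top_11.png");b=cv2.imread("pics/scene_11.png")
cv2.imwrite("pics/p11.png",np.hstack([cv2.resize(a[140:220,190:270],(400,400),interpolation=cv2.INTER_CUBIC),cv2.resize(b[180:260,190:270],(400,400),interpolation=cv2.INTER_CUBIC)]))
E
```

```text
time_s: 40.47
tcp_pos: [0.456, 0.2304, 0.2387]
eef_rot: [0.0, 1.0, -0.006, -0.001]
contact_force: [-0.1, 0.3, -0.3]
width: 0.0197
finger_force: 30.0
time_s: 41.22
tcp_pos: [0.5104, 0.2721, 0.2389]
eef_rot: [0.0, 0.998, -0.064, -0.001]
contact_force: [-0.3, 0.6, -0.4]
width: 0.0196
finger_force: 30.0
t 41.22 tcp [510.4, 272.1, 238.9] tooly 82.6 tz [-0.002, -0.0, -1.0] F [-0.3, 0.6, -0.4] w 19.6 ff 30.0 q [-0.43, 0.43, -0.22, 1.93, 0.12, 0.8, -2.42]
top 0.51 [194.6, 194.8, 227.2, 260.2]
scene 0.76 [229.0, 242.3, 251.7, 294.7]
```

View pics/p11.png

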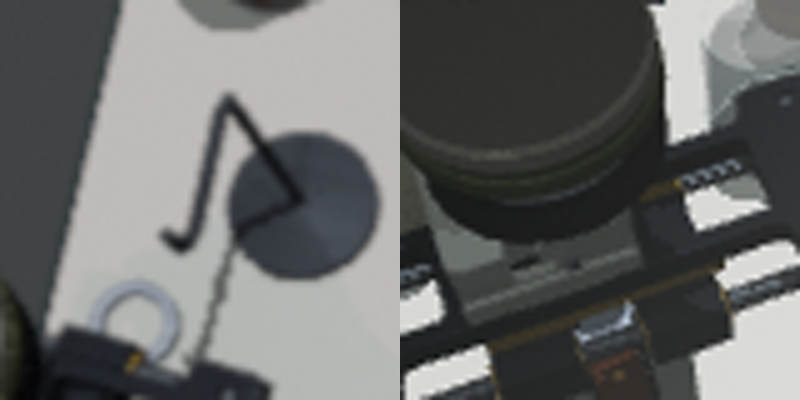

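The top view shows the ring at about (217.2,204.4) and the hook tip at (222.8,187.2).

Run:
```python
from h import *
e=back("top",(217.2,204.4),.223);t=back("top",(222.8,187.2),.198);print(e,t,(t-e)*1000)
```

```text
[0.56491678 0.26223983 0.223     ] [0.6084901  0.26671089 0.198     ] [ 43.57332784   4.47106609 -25.        ]
```

```bash
python3 -m jog '0 15 1.5 0 0 0 0;0 15 1.5 0 0 0 0;0 15 1 0 0 0 0;0 0 0 0 0 0 0;0 0 0 0 0 0 0;0 0 0 0 0 0 0'
python3 - <<'E'
from h import *
st()
im=vision.get_image("top");cv2.imwrite("pics/top_12.png",im[:,:,::-1])
cv2.imwrite("pics/p12.png",cv2.resize(im[150:210,195:255],(480,480),interpolation=cv2.INTER_CUBIC)[:,:,::-1])
print(proj("top",[.558+.0525,.2737-.0069,.223]))
E
```

```text
time_s: 41.92
tcp_pos: [0.5554, 0.2767, 0.2395]
eef_rot: [-0.0, 0.998, -0.065, -0.001]
contact_force: [-0.6, -0.1, -0.5]
width: 0.0193
finger_force: 30.0
t 41.92 tcp [555.4, 276.7, 239.5] tooly 82.6 tz [-0.002, 0.0, -1.0] F [-0.6, -0.1, -0.5] w 19.3 ff 30.0 q [-0.41, 0.48, -0.21, 1.84, 0.13, 0.84, -2.38]
[[219.84127069 183.2939532 ]]
```

View pics/p12.png

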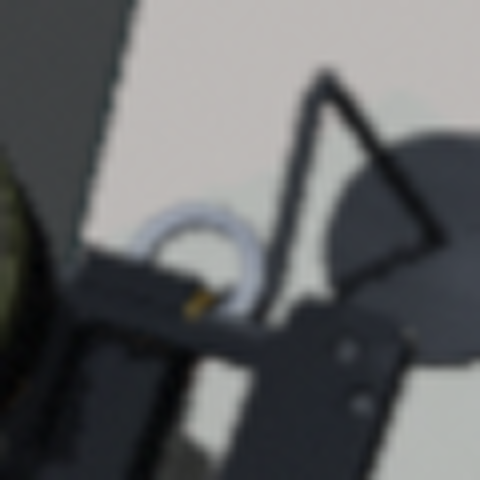

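The ring centre is at (219.7,183.4), matching the projection of a point straight above the hook tip. I'll lower it.

```bash
python3 -m jog '0 1 0 -10 0 0 0;0 0 0 -10 0 0 0;0 0 0 -8 0 0 0;0 0 0 0 0 0 0;0 0 0 0 0 0 0';  python3 -m jog '0 0 0 -7 0 0 0;0 0 0 -7 0 0 0;0 0 0 0 0 0 0;0 0 0 0 0 0 0'; python3 -m jog '0 0 0 -5 0 0 0;0 0 0 0 0 0 0;0 0 0 0 0 0 0'; python3 -c "from h import *;st()"
```

```text
time_s: 42.38
tcp_pos: [0.5569, 0.2766, 0.2106]
eef_rot: [0.0, 0.998, -0.065, -0.001]
contact_force: [0.7, 0.8, -0.0]
width: 0.0195
finger_force: 30.0
time_s: 42.72
tcp_pos: [0.5572, 0.2766, 0.1971]
eef_rot: [0.0, 0.998, -0.065, -0.001]
contact_force: [-0.1, -0.7, 0.4]
width: 0.0199
finger_force: 30.0
time_s: 42.97
tcp_pos: [0.5573, 0.2767, 0.1924]
eef_rot: [-0.0, 0.998, -0.065, -0.001]
contact_force: [0.4, -0.0, -0.5]
width: 0.0197
finger_force: 30.0
t 42.97 tcp [557.3, 276.7, 192.4] tooly 82.5 tz [-0.001, 0.0, -1.0] F [0.4, -0.0, -0.5] w 19.7 ff 30.0 q [-0.42, 0.53, -0.2, 1.88, 0.15, 0.75, -2.4]
```

```bash
python3 -m jog '0 -4 0.5 0 0 0 0;0 -4 0.5 0 0 0 0;0 0 0 0 0 0 0;0 0 0 0 0 0 0'; python3 -m jog '0 -3 0.4 0 0 0 0;0 0 0 0 0 0 0;0 0 0 0 0 0 0'; python3 -m jog '0 -2 0.3 0 0 0 0;0 0 0 0 0 0 0;0 0 0 0 0 0 0'
```

```text
time_s: 43.3
tcp_pos: [0.5491, 0.278, 0.1928]
eef_rot: [-0.0, 0.998, -0.065, -0.0]
contact_force: [0.5, -0.0, 0.3]
width: 0.0198
finger_force: 30.0
time_s: 43.55
tcp_pos: [0.5476, 0.2781, 0.193]
eef_rot: [-0.001, 0.998, -0.065, 0.001]
contact_force: [5.7, -1.1, -0.5]
width: 0.0197
finger_force: 30.0
time_s: 43.8
tcp_pos: [0.5474, 0.2781, 0.1933]
eef_rot: [-0.001, 0.998, -0.066, 0.002]
contact_force: [8.4, -1.3, -2.0]
width: 0.0195
finger_force: 30.0
```

The ring is threaded: it catches the upright tip when pulled away. I'll tilt the handle down and then release.

```bash
python3 -m jog '0 5 -0.7 0 0 0 0;0 -1.2 0 -4.8 -0.65 -4.95 0;0 -0.8 0 -4.8 -0.65 -4.95 0;0 -0.4 0 -4.8 -0.65 -4.95 0;0 0 0 0 0 0 0'; python3 -m jog '0 0 0 -4.8 -0.65 -4.95 0;0 0.4 0 -4.8 -0.65 -4.95 0;0 0.8 0 -4.8 -0.65 -4.95 0;0 0 0 0 0 0 0;0 0 0 0 0 0 0';python3 -c "from h import *;st()"
```

```text
time_s: 44.22
tcp_pos: [0.5455, 0.2793, 0.1783]
eef_rot: [0.009, 0.991, -0.062, 0.122]
contact_force: [4.7, -4.4, -0.7]
width: 0.0199
finger_force: 30.1
time_s: 44.63
tcp_pos: [0.5475, 0.2791, 0.1637]
eef_rot: [0.017, 0.974, -0.063, 0.215]
contact_force: [3.1, -1.3, 2.3]
width: 0.0198
finger_force: 29.5
t 44.63 tcp [547.5, 279.1, 163.7] tooly 82.6 tz [0.417, -0.06, -0.907] F [3.1, -1.3, 2.3] w 19.8 ff 29.5 q [-1.11, 0.56, 0.54, 2.2, 0.24, 0.14, -2.61]
```

```bash
python3 -m jog '0.45 0 0 0 0 0 0;0.45 0 0 0 0 0 0;0.45 0 0 0 0 0 0;0.45 0 0 0 0 0 0;0.45 -8 1 10 0 0 0;0.45 -15 1.5 15 0 0 0;0.45 -25 0 25 0.65 4.95 0;0.45 -25 0 20 0.65 4.95 0;0.45 -25 0 20 0.65 4.95 0;0.45 -20 -10 10 0.65 4.95 0;0.45 0 -30 0 0.65 4.95 0;0.45 0 -40 0 0 0 0'; python3 -m jog '0.45 0 -40 0 0 0 0;0.45 0 -40 0 0 0 0;0.45 0 -40 0 0 0 0;0.45 0 -40 0 0 0 0;0.45 0 -40 0 0 0 0;0.45 0 -40 0 0 0 0;0.45 0 -40 0 0 0 0;0.45 0 0 0 0 0 0;0.45 0 0 0 0 0 0'
python3 - <<'E'
from h import *
st()
for n in("top","scene"):
    im=vision.get_image(n);cv2.imwrite(f"pics/{n}_13.png",im[:,:,::-1])
a=cv2.imread("pics/top_13.png");b=cv2.imread("pics/scene_13.png")
cv2.imwrite("pics/p13.png",np.vstack([np.hstack([cv2.resize(a[140:220,190:270],(300,300),interpolation=cv2.INTER_CUBIC),cv2.resize(b[190:290,180:280],(300,300),interpolation=cv2.INTER_CUBIC)]),np.hstack([cv2.resize(a[180:350,290:460],(300,300)),cv2.resize(b[130:330,290:490],(300,300))])]))
E
```

```text
time_s: 45.63
tcp_pos: [0.4315, 0.2016, 0.2651]
eef_rot: [-0.001, 0.998, -0.064, -0.002]
contact_force: [2.6, 0.0, 0.1]
width: 0.0417
finger_force: 0.0
time_s: 46.38
tcp_pos: [0.4292, -0.0823, 0.2637]
eef_rot: [0.002, 0.998, -0.068, -0.002]
contact_force: [-0.4, 0.6, -0.2]
width: 0.0418
finger_force: 0.0
t 46.38 tcp [429.2, -82.3, 263.7] tooly 82.2 tz [-0.003, -0.003, -1.0] F [-0.4, 0.6, -0.2] w 41.8 ff 0.0 q [-0.24, 0.23, 0.36, 2.21, -0.12, 0.72, -1.5]
```

View pics/p13.png

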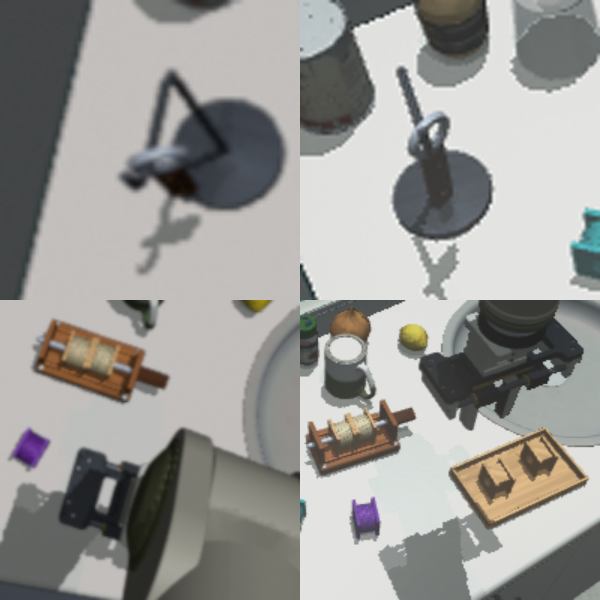

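The picture shows the cutter hanging by its eye, blade down, both empties in the tray, and the spindle through the two full bobbins. I'll let it settle, recheck and hand in.

```bash
python3 -m jog '0.45 0 0 0 0 0 0;0.45 0 0 0 0 0 0;0.45 0 0 0 0 0 0;0.45 0 0 0 0 0 0;0.45 0 0 0 0 0 0;0.45 0 0 0 0 0 0;0.45 0 0 0 0 0 0;0.45 0 0 0 0 0 0;0.45 0 0 0 0 0 0;0.45 0 0 0 0 0 0;0.45 0 0 0 0 0 0;0.45 0 0 0 0 0 0' >/dev/null; python3 -m jog '0.45 0 0 0 0 0 0;0.45 0 0 0 0 0 0;0.45 0 0 0 0 0 0;0.45 0 0 0 0 0 0;0.45 0 0 0 0 0 0;0.45 0 0 0 0 0 0;0.45 0 0 0 0 0 0;0.45 0 0 0 0 0 0;0.45 0 0 0 0 0 0;0.45 0 0 0 0 0 0;0.45 0 0 0 0 0 0;0.45 0 0 0 0 0 0' | head -1
python3 - <<'E'
from h import *
for n in("top","scene"):
    a=vision.get_image(n).astype(int);b=cv2.imread(f"pics/{n}_13.png")[:,:,::-1].astype(int);c=cv2.imread(f"pics/{n}_9.png")[:,:,::-1].astype(int)
    u0,v0,u1,v1=(300,185,400,240) if n=="top" else (285,185,375,250)
    print(n,"vs13",(abs(a-b).max(2)>40).sum(),"disp vs9",(abs(a-c).max(2)>40)[v0:v1,u0:u1].sum())
    for l in("spindle","cutter"): print(l,[(round(float(x["p"]),2),np.round(x["extent"]).tolist()) for x in vision.cut_out(l,n)[:2]])
# expected block far-end pixels
for n in CM: print(n,proj(n,[.6295-.117*.184,-.117*.983,.043])[0])
E
```

```text
time_s: 48.48
top vs13 1739 disp vs9 52
spindle [(0.54, [311.0, 202.0, 388.0, 228.0])]
cutter [(0.65, [311.0, 201.0, 386.0, 232.0]), (0.51, [225.0, 177.0, 248.0, 193.0])]
scene vs13 414 disp vs9 149
spindle [(0.7, [308.0, 203.0, 368.0, 222.0])]
cutter [(0.59, [220.0, 224.0, 232.0, 264.0])]
scene [366.04771123 204.13351789]
top [384.34459757 226.00567148]
```

Run:
```python
from h import *
a=vision.get_image("top")[:,:,::-1];b=vision.get_image("scene")[:,:,::-1]
cv2.imwrite("pics/p14.png",np.vstack([cv2.resize(a[130:330,190:460],(540,400)),np.hstack([cv2.resize(b[180:280,190:290],(200,200)),cv2.resize(b[185:250,285:395],(340,200),interpolation=cv2.INTER_CUBIC)])]))
```

```text
(no output)
```

View pics/p14.png

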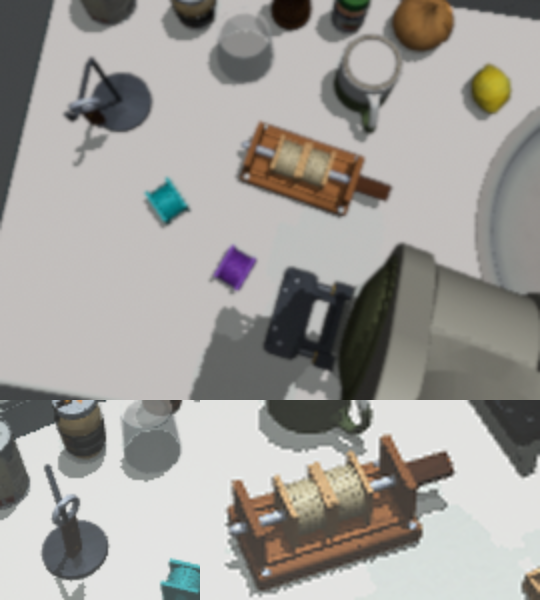

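Everything is in place: the cutter is hanging, the spindle is home with both full bobbins on it, and the tumbler, mug and lemon are still where they stood. Handing in.

```bash
python3 -c "
from workcell import env
print(env.hand_in())"
```

```text
the job is handed in; nothing more can be done
None
```

The job is done and handed in, but no verdict came back: both empties are in the tray, the spindle is threaded through both cheeks and both full bobbins with its block against the right-hand cheek, the cutter hangs blade down on the hook, and the tumbler, mug and lemon were left alone.

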